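# Turn the worn points of a paper scorer end for end

## Robot

A 7-joint arm with a two-finger parallel gripper is mounted at the origin on the work surface. World frame = base frame: x ahead of the robot, y to its left, z up, the work surface at z = 0. Lengths are in m, angles in rad, forces in N, time in s.
With the tool pointing down it reaches from about 0.4 to 0.85 m from the base axis. Payload 6.9 kg.
Tool frame: the origin (TCP) lies midway between the tips of the shut fingers; the grasp point (between the pads) lies robot.grip_point_offset behind it (robot.grip_point_offset is the distance from the TCP to the grasp point, in m); z points along the fingers, y is the line along which they close (so a half turn about z gives the same grasp; the last joint's range is limited). The gripper opens to 85 mm and grips with 20 to 120 N. Pads are 22 mm wide; open, the fingers measure 114 mm over their backs; the gripper's body (76 mm by 85 mm) begins 54 mm behind the grasp point. The pads swing forward as they close: fully open they stand 13 mm farther back than shut.
Start: joints at [1.315, 0.507, -0.238, 1.5, 0.126, 1.149, -0.155], TCP at [0.221, -0.585, 0.231] pointing down, gripper open.
Joint ranges: [-3.08, 3.08], [-0.24, 2.05], [-1.43, 1.35], [0, 2.5], [-1.52, 4.66], [0.17, 1.96], [-2.89, 2.89]. Speed limits (rad/s): [2.39, 2.39, 3.14, 3.14, 3.14, 3.14, 3.14].

## Interface

Orientations are given as a rotation vector (axis times angle).
In Python, from workcell import monitor, optics, workorder, nets, robot gives the robot as it stands. The module is installed in compiled form; this text tells all that it offers.
- The arm moves only by the tool move_arm, never from a script. Its argument "series" is text: rows parted by semicolons, each of 7 numbers parted by spaces: the shift along the world's x, y, z in units of 800 mm (1.0 is 800 mm), then the turn, a rotation vector about the world's x, y, z in units of 180 degrees (1.0 is 180 degrees), then the closure, from 0 (fully open) to 1 (shut). In form: tx ty tz ax ay az grip; .... A call has 1 to 8 rows; each row is the pose to reach, as a shift and turn from the pose commanded when the call began, turning the shorter way round; what a row does not reach only later rows make up. A row lasts 1/12 s, in which the tool goes at most 41.7 mm and 7.16 degrees, less where a joint would pass 70% of its speed; a pose out of reach is approached as far as the arm can. A call with a number of a shift or a turn outside -1 to 1 is refused whole. A call with a gripper value outside its range is refused whole. The fingers move at their own pace and stop on an object; "grip_force" is the grip in N (left out, the last holds). Time passes only in rows, so rows that repeat a pose let the fingers close. It gives the time, the measured TCP pose, the force, the opening and the grip force at its end, in the units of the state.
- monitor.get_obs(): the state, without advancing time (a new reading comes with each control period).
- optics.camera(name): name is "side" or "top" or "wrist"; returns the picture (384x512x3 uint8, red, green, blue); there is no depth.
- optics.get_calibration(name): a dict with "fx", "fy", "cx", "cy" (pixels), "view" (4x4, takes a point from world to camera coordinates). Camera axes: x right, y up, looking along -z (the intrinsics and any distortion apply to the point x, -y, -z); pixel columns grow to the right and rows downward; lengths in m; the calibration is good to about 2 mm. A picture is of the moment at which its call begins: read the wrist's pose just before it. get_calibration takes no time and is no camera call; for the wrist camera it gives the pose at the moment of the call.
- workorder.finish_job(): hands the job in; it is judged then, once.
Trained networks look in the newest picture that a camera, given by its name, has taken for a name from the list of things; names that differ only in an ending like _2 or _b are one class to them, and where a whole thing is asked for, a point or a joint stands for the part that bears it (a point fixed in the world has none). Each returns a list of dicts, best first, with "conf" (0 to 1); they miss things now and then, are a little off and sometimes report something else, mostly with a low value. They report only what shows in the picture. A call takes as long as a camera call.
- nets.find_in(name, camera): "box" ([left, top, right, bottom] in pixels, round what is visible of it).
The state is a dict: "time_s": time; "q": joint angles; "qd": joint speeds; "effort": joint torques, N m; "eef_pos": TCP position; "eef_rot": TCP orientation; "wrist_force": force on the tool from outside, world axes, zero at the start; "torque": the same for the moment, N m; "finger_gap": opening from 0.0 (shut) to 1.0 (fully open); "grip_force": force on a finger pad.
Only numpy, scipy, OpenCV 4.12 (cv2) and the standard library are available. Lean on these libraries where they do the work, as an engineer would, in place of code of your own. Each camera call takes 0.05 s, during which the arm holds its last target. There are 200 camera calls.

## Task

The points of this scoring machine are worn: swing both clamps open, lift the clamp plate off and lay it on the cutting mat, then turn every scoring point end for end in its own pocket so that its fresh tip faces the roller. When all the points lie fully home, lower the plate over its two pins until it rests flush and swing both clamps shut over it. Leave the other things on the bench where they are.

Things in the scene. Friction and masses are not known exactly. Their poses are not given: they have to be found in the camera images.
- scorer: Bench paper-scoring machine, fixed to the table, left or right of the middle. Grey base plate 164 (x) x 256 (y) x 12 mm. Origin on the table under the middle of its point holder, z up; +x is its FRONT, with the roller. On it: an aluminium holder with four pockets, two grey lands with locating pins at the ends (y), and a swing clamp at the rear of each land
- holder (a point): middle of the point holder, where shank centres lie, 29 mm above the table; axes as the scorer's. Pockets at y = -60, -20, +20, +60 mm, each 92 mm (x) by 17 mm (y), with teeth (edges sloped as lead-ins) up to 3 mm above this point and ledges for the shank 7 mm below it. The pocket's sides exist only at x = 26..52 mm either way; between is a trough for the fingers, floor 17 mm below this point
- seat (a point): midway between the two locating pins, at the height of the land tops, 37 mm above the table; axes as the scorer's. The lands (86 mm in x, 30 mm in y) lie at y = +-96..126 mm and carry the clamp plate; each has an upright steel pin at x = 0, y = +-110 mm, 10 mm diameter, 9 mm tall, with a tapered nose
- roller (a point): middle of the axis of the black rubber backing roller, 30 mm diameter, 216 mm long along y, 85 mm in front (+x) of the holder's middle, 29 mm above the table. Front tips stick out of the holder through 12 mm slits towards it; a fresh tip ends 6 mm short of it. Its brackets rise to 50 mm; a small fixed crank is at its +y end
- mat: green cutting mat, 220 (x) x 280 (y) x 2 mm, fixed to the table on the other side of the middle, clear of things at the start; origin under its centre
- plate_grip (a point): centre of the grip of the loose clamp plate (0.38 kg). Aluminium, 60 (x) x 244 (y) x 8 mm, a 13 mm hole at y = +-110 mm; on its middle a black upright rib to grip, 14 (x) x 70 (y) mm, 28 mm high. This point is 22 mm above the plate's underside. It fits either way round. Seated, its underside lies on the lands, 1 mm above the shanks. It begins seated, under both clamps
- clamp_left (a joint): angle of the left swing clamp (rad): a flat steel arm 14 mm wide, 8 mm thick, pivot at x = -46, y = +110 mm of the scorer, underside 46 mm above the table (1 mm above the seated plate). 0 = closed, pointing to the scorer's +x over the plate; pi/2 = open, pointing to its +y; stops at 0 and 1.65. It stays where left; about 2 N at the knob turns it
- clamp_left_knob (a point): middle of the black round knob on the left clamp's arm: upright, 12 mm diameter, from 54 to 80 mm above the table, 30 mm from the pivot; this point is 67 mm above the table
- clamp_left_pivot (a point): point on the left clamp's pivot axis, at the height of the knob's middle
- clamp_right (a joint): angle of the right swing clamp (rad): a flat steel arm 14 mm wide, 8 mm thick, pivot at x = -46, y = -110 mm of the scorer, underside 46 mm above the table (1 mm above the seated plate). 0 = closed, pointing to the scorer's +x over the plate; pi/2 = open, pointing to its -y; stops at 0 and 1.65. It stays where left; about 2 N at the knob turns it
- clamp_right_knob (a point): middle of the black round knob on the right clamp's arm: upright, 12 mm diameter, from 54 to 80 mm above the table, 30 mm from the pivot; this point is 67 mm above the table
- clamp_right_pivot (a point): point on the right clamp's pivot axis, at the height of the knob's middle
- point_a_mid (a point): centre of a loose double-ended scoring point (0.12 kg, maybe absent): steel shank 84 mm long, 14 x 14 mm square, a round tip on each end. +x points along it to the FRESH end, a slim bright cone 22 mm long; at -x is the WORN end, a blunt dark stub 13 mm long. It fits on any of its four sides. It begins in a pocket, worn end to the front
- point_b_mid (a point): centre of a loose double-ended scoring point (0.12 kg, maybe absent): steel shank 84 mm long, 14 x 14 mm square, a round tip on each end. +x points along it to the FRESH end, a slim bright cone 22 mm long; at -x is the WORN end, a blunt dark stub 13 mm long. It fits on any of its four sides. It begins in a pocket, worn end to the front
- point_c_mid (a point): centre of a loose double-ended scoring point (0.12 kg, maybe absent): steel shank 84 mm long, 14 x 14 mm square, a round tip on each end. +x points along it to the FRESH end, a slim bright cone 22 mm long; at -x is the WORN end, a blunt dark stub 13 mm long. It fits on any of its four sides. It begins in a pocket, worn end to the front
- point_d_mid (a point): centre of a loose double-ended scoring point (0.12 kg, maybe absent): steel shank 84 mm long, 14 x 14 mm square, a round tip on each end. +x points along it to the FRESH end, a slim bright cone 22 mm long; at -x is the WORN end, a blunt dark stub 13 mm long. It fits on any of its four sides. It begins in a pocket, worn end to the front
- glue_pot: bystander: clear glue jar with white lid, 64 mm across, 85 mm tall; origin at the centre of its underside
- brush: bystander: glue brush, 170 mm long, lying; origin on the underside at mid-length
- ruler: bystander: steel rule 300 x 28 x 4 mm, lying; origin at the centre of its underside
- folder: bystander: pale bone folder 150 x 22 x 5 mm, lying; origin at the centre of its underside
- knife: bystander: paper knife with a dark wooden handle, 200 mm long, lying, handle towards its -x; origin on the underside 15 mm behind the root of the blade
- tape: bystander: paper tape roll, 84 mm across, 18 mm high, lying flat; origin at the centre of its underside
- weight: bystander: brass paperweight, 48 mm across, 54 mm tall; origin at the centre of its underside

How it is judged:
On the way, in this order (a step that is already met when the one before it is completed fails the run):
1. both clamps are open (value of joint each of clamp_left, clamp_right above 1.2 rad), for 0.2 s.
2. the clamp plate lies on the cutting mat, released (x of plate_grip in the frame of mat between -0.11 and 0.11 m and y of plate_grip in the frame of mat between -0.14 and 0.14 m and height (world z) of plate_grip below 0.032 m and angle between plate_grip's own z axis and vertical below 0.1 rad and linear speed of plate below 0.02 m/s and contact force between the fingers and plate below 0.2 N), for 0.3 s.
3. every point present lies home in its own pocket with the fresh end towards the roller (distance of each of point_a_mid, point_b_mid, point_c_mid, point_d_mid from where it was at the start of the episode below 0.007 m and x of roller in the frame of point_a_mid above 0.07 m and x of roller in the frame of point_b_mid above 0.07 m and x of roller in the frame of point_c_mid above 0.07 m and x of roller in the frame of point_d_mid above 0.07 m), for 0.3 s.
4. the plate is down on both pins, flush (horizontal distance between plate_grip and seat below 0.004 m and z of plate_grip in the frame of seat between 0.0195 and 0.024 m and angle between plate_grip's own z axis and vertical below 0.03 rad and angle between the y axis of plate_grip and the y axis of scorer, either way round below 0.04 rad), for 0.2 s.
5. both clamps are shut over the plate (all of step 4 and value of joint each of clamp_left, clamp_right below 0.2 rad), for 0.2 s.
At the end, for the whole second after the job is handed in: Every point is home in the pocket it began in (centre within 7 mm of its start), fresh end to the roller; the plate is at rest on the lands over both pins (within 4 mm sideways, 2 mm in height, 0.03 rad level, 0.04 rad in line with the scorer); both clamps within 0.2 rad of closed (all of step 3 and all of step 5 and linear speed of plate below 0.02 m/s); the robot touches nothing.
It fails at once if a bystander is moved by more than 3 cm (distance of any of glue_pot, brush, ruler, folder, knife, tape, weight from where it was at the start of the episode above 0.03 m).
Of point_a, point_b, point_c, point_d only 2 to 4 are there at a start; the rules pass over those that are not, and their reading is None.
At some moment in a run one of plate may be knocked a few centimetres aside while the robot is not near it.
Once in a run the grip may slacken for a moment while it holds something.
It also fails if it takes over 210 s, if anything falls off the work surface, if the arm or the gripper's body presses on something with over 40 N, if the wrist force passes 120 N, or if a joint passes its speed limit or range.

## Working session

There is one attempt and no reset: what is moved stays moved. The work goes in short steps, Python scripts to look and compute and a tool call to move; the robot and the scene stay as the last step left them, time stands still between calls to the robot, and variables do not carry over. Pictures are saved under pics/ and viewed, at most 14 in all, crops included, and the job is handed in when it is done.

Besides the shell and the picture viewer there is one more tool, called after "Request:" in YAML: its name, and indented under it one key for each argument. move_arm: Moves the arm, as the interface text tells. Shifts and turns lie within -1 to 1; 1 stands for 800 mm of shift or 180 degrees of turn. Its arguments: {"type":"object","properties":{"series":{"type":"string"},"grip_force":{"type":"number"}},"required":["series"]}

```bash
mkdir -p pics
cat > h.py <<'E'
import numpy as np, cv2
from workcell import monitor, optics, workorder, nets, robot
def snap(c,fn=None):
    cal=optics.get_calibration(c); im=optics.camera(c)
    if fn: cv2.imwrite('pics/'+fn,im[:,:,::-1])
    return im,cal
def ray(cal,u,v,z):
    V=np.array(cal['view']); R=V[:3,:3]; t=V[:3,3]; o=-R.T@t
    d=R.T@np.array([(u-cal['cx'])/cal['fx'],-(v-cal['cy'])/cal['fy'],-1.])
    return o+d*(z-o[2])/d[2]
def proj(cal,p):
    V=np.array(cal['view']); c=V[:3,:3]@np.array(p)+V[:3,3]
    return np.array([cal['cx']+cal['fx']*c[0]/-c[2],cal['cy']+cal['fy']*c[1]/c[2]])
E
python3 - <<'E'
from h import *
o=monitor.get_obs(); print({k:np.round(v,3) for k,v in o.items()}, robot.grip_point_offset)
for c in ['top','side','wrist']:
    im,cal=snap(c,c+'0.png'); print(c,im.shape,{k:np.round(v,3).tolist() for k,v in cal.items()})
    if c!='wrist':
        for n in ['scorer','mat','plate_grip','clamp_left_knob','clamp_right_knob','point_a_mid','glue_pot','weight']:
            print(n,[(np.round(d['box']).tolist(),round(d['conf'],2)) for d in nets.find_in(n,c)[:4]])
E
```

```text
{'time_s': np.float64(0.0), 'q': array([ 1.315,  0.508, -0.237,  1.501,  0.126,  1.149, -0.155]), 'qd': array([ 0.   ,  0.   ,  0.001,  0.001, -0.   ,  0.001, -0.   ]), 'effort': array([-0.0000e+00, -6.2060e+01, -2.1860e+00, -2.4965e+01,  1.3000e-02,
        1.2000e-02, -0.0000e+00]), 'eef_pos': array([ 0.22 , -0.584,  0.23 ]), 'eef_rot': array([-3.089e+00, -5.630e-01,  1.000e-03]), 'wrist_force': array([-0.428,  0.523, -0.222]), 'torque': array([-0.02 , -0.004,  0.012]), 'grip_force': np.float64(0.0), 'finger_gap': np.float64(0.999)} 0.0187
top (384, 512, 3) {'fx': 375.772, 'fy': 375.772, 'cx': 261.95, 'cy': 184.869, 'view': [[0.074, -0.997, -0.004, -0.039], [0.975, 0.072, 0.21, -0.583], [-0.209, -0.019, 0.978, -0.993], [0.0, 0.0, 0.0, 1.0]]}
scorer [([254.0, 162.0, 360.0, 230.0], 0.92)]
mat [([162.0, 164.0, 258.0, 238.0], 0.93)]
plate_grip [([268.0, 189.0, 361.0, 218.0], 0.81)]
clamp_left_knob []
clamp_right_knob []
point_a_mid [([293.0, 190.0, 296.0, 228.0], 0.61)]
glue_pot [([103.0, 151.0, 125.0, 224.0], 0.73), ([240.0, 105.0, 264.0, 129.0], 0.71), ([252.0, 164.0, 365.0, 229.0], 
[... 274 characters left out ...]
, [0.0, 0.0, 0.0, 1.0]]}
scorer [([220.0, 184.0, 321.0, 301.0], 0.65)]
mat [([180.0, 138.0, 271.0, 215.0], 0.62)]
plate_grip [([236.0, 204.0, 297.0, 289.0], 0.73)]
clamp_left_knob [([225.0, 205.0, 239.0, 218.0], 0.46)]
clamp_right_knob [([261.0, 272.0, 280.0, 291.0], 0.6), ([223.0, 203.0, 237.0, 217.0], 0.27)]
point_a_mid [([231.0, 220.0, 262.0, 239.0], 0.6)]
glue_pot [([304.0, 148.0, 326.0, 183.0], 0.58)]
weight [([279.0, 366.0, 299.0, 382.0], 0.75), ([304.0, 147.0, 328.0, 183.0], 0.39)]
wrist (384, 512, 3) {'fx': 327.814, 'fy': 327.814, 'cx': 254.886, 'cy': 188.491, 'view': [[0.353, -0.936, -0.002, -0.624], [0.895, 0.338, -0.29, 0.038], [0.272, 0.101, 0.957, -0.379], [0.0, 0.0, 0.0, 1.0]]}
```

View pics/top0.png

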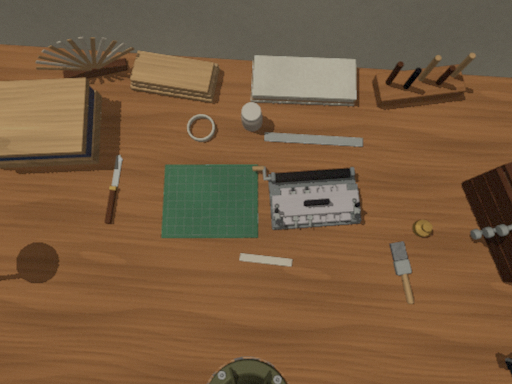

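View pics/side0.png

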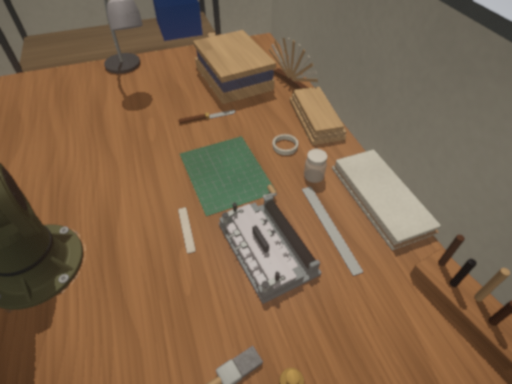

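Top view: the scorer is at about (315,200) with the roller away from the robot, the mat at (210,201), and the clamps are on the near side. The ruler is at (313,140), the folder at (265,260), the weight at (424,228).

Run:
```python
from h import *
cal=optics.get_calibration('top')
for n,u,v,z in [('rib',316,203,.065),('rollL',275,176,.03),('rollR',351,174,.03),('mat',210,201,.002),('matTL',164,165,.002),('matTR',256,164,.002),('matBL',163,237,.002),('matBR',258,237,.002),('ruler',265,138,0),('rulerR',361,142,0),('folder',265,260,0),('weight',424,230,.03),('knobL',277,219,.067),('pot',252,118,.05)]:
    print(n,ray(cal,u,v,z).round(3))
w=optics.get_calibration('wrist');V=np.array(w['view']);print('wcam',(-V[:3,:3].T@V[:3,3]).round(3))
```

```text
rib [ 0.544 -0.149  0.065]
rollL [ 0.62  -0.031  0.03 ]
rollR [ 0.642 -0.251  0.03 ]
mat [0.538 0.154 0.002]
matTL [0.637 0.304 0.002]
matTR [0.66  0.028 0.002]
matBL [0.423 0.279 0.002]
matBR [0.443 0.005 0.002]
ruler [0.745 0.007 0.   ]
rulerR [ 0.753 -0.286  0.   ]
folder [ 0.38 -0.02  0.  ]
weight [ 0.495 -0.46   0.03 ]
knobL [ 0.491 -0.044  0.067]
pot [0.786 0.048 0.05 ]
wcam [ 0.29  -0.558  0.373]
```

Request:
move_arm:
  series: "0.419 0.542 0.025 0 0 -0.083 0;0.419 0.542 0.025 0 0 -0.083 0;0.419 0.542 0.025 0 0 -0.083 0;0.419 0.542 0.025 0 0 -0.083 0;0.419 0.542 0.025 0 0 -0.083 0;0.419 0.542 0.025 0 0 -0.083 0;0.419 0.542 0.025 0 0 -0.083 0;0.419 0.542 0.025 0 0 -0.083 0"

```text
time_s: 1.62
eef_pos: [0.4253, -0.3195, 0.2438]
eef_rot: [3.137, 0.157, 0.001]
wrist_force: [0.1, 1.1, -0.2]
finger_gap: 1.0
grip_force: 0.0
```

Request:
move_arm:
  series: "0.16 0.207 0.008 0 0 0 0;0.16 0.207 0.008 0 0 0 0;0.16 0.207 0.008 0 0 0 0;0.16 0.207 0.008 0 0 0 0;0.16 0.207 0.008 0 0 0 0;0.16 0.207 0.008 0 0 0 0;0.16 0.207 0.008 0 0 0 0;0.16 0.207 0.008 0 0 0 0"

```text
time_s: 2.28
eef_pos: [0.5522, -0.1558, 0.2497]
eef_rot: [3.137, 0.158, -0.001]
wrist_force: [-0.5, -1.0, -0.8]
finger_gap: 1.001
grip_force: 0.0
```

Run:
```python
from h import *
o=monitor.get_obs(); print(o['q'].round(2),o['eef_pos'].round(4),o['eef_rot'].round(3))
im,cal=snap('wrist','w1.png'); np.save('w1.npy',cal,allow_pickle=True)
for n in ['scorer','plate_grip','clamp_left_knob','clamp_right_knob','point_a_mid']:
    print(n,[(np.round(d['box']).tolist(),round(d['conf'],2)) for d in nets.find_in(n,'wrist')[:5]])
```

```text
[ 0.43  0.42 -0.3   1.61  0.13  1.14 -1.37] [ 0.5522 -0.1558  0.2497] [ 3.137e+00  1.580e-01 -1.000e-03]
scorer [([79.0, 44.0, 367.0, 218.0], 0.93), ([409.0, 239.0, 444.0, 303.0], 0.5)]
plate_grip [([136.0, 130.0, 364.0, 193.0], 0.79)]
clamp_left_knob [([132.0, 174.0, 159.0, 221.0], 0.98)]
clamp_right_knob [([346.0, 172.0, 365.0, 211.0], 0.61)]
point_a_mid [([184.0, 115.0, 206.0, 217.0], 0.77), ([132.0, 175.0, 157.0, 220.0], 0.51)]
```

View pics/w1.png

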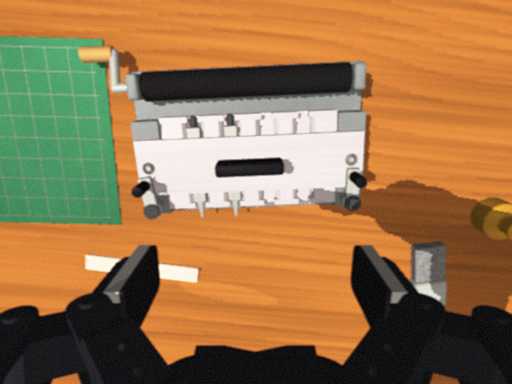

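Wrist view: the scorer is centred near (250,145). Two points are present, in the two left pockets (near x=193 and x=231). The pins show near (148,168) and (351,159), and the knobs near (141,188) and (357,180). I'll fit the pose from an enlarged crop.

Run:
```python
import cv2
im=cv2.imread('pics/w1.png')[50:230,110:376]
cv2.imwrite('pics/w1c.png',cv2.resize(im,None,fx=3,fy=3,interpolation=cv2.INTER_CUBIC))
```

```text
(no output)
```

View pics/w1c.png

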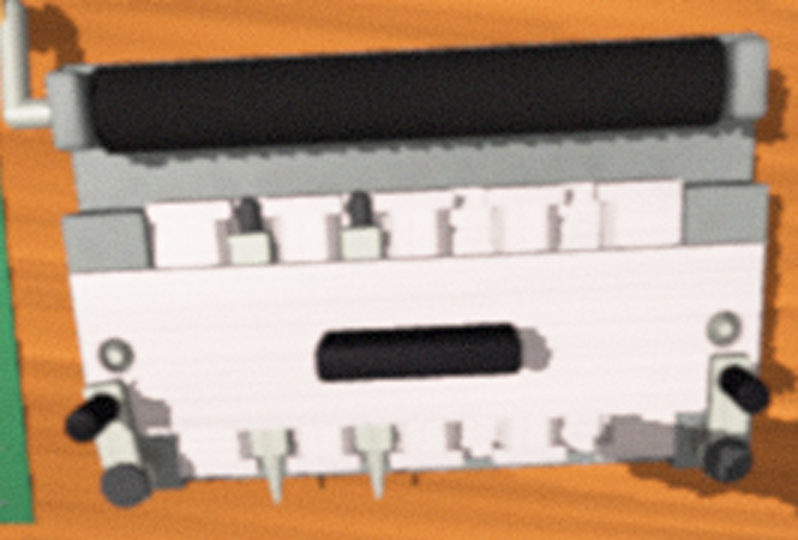

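Run:
```python
from h import *
from scipy.optimize import least_squares
cal=np.load('w1.npy',allow_pickle=True).item()
F=[((116,353),(0,.110,.046)),((723,327),(0,-.110,.046)),((80,424),(-.016,.110,.080)),((752,398),(-.016,-.110,.080)),((65,213),(.043,.126,.037)),((767,186),(.043,-.126,.037))]
px=np.array([(a/3+110,b/3+50) for (a,b),_ in F])
def P(s,q):
    c,n=np.cos(s[2]),np.sin(s[2]); return [s[0]+c*q[0]-n*q[1],s[1]+n*q[0]+c*q[1],q[2]]
f=lambda s:(np.array([proj(cal,P(s,q)) for _,q in F])-px).ravel()
r=least_squares(f,[.545,-.15,.1]); print(r.x.round(4),r.fun.reshape(-1,2).round(1))
s=r.x
for n,q in dict(rib=(0,0,.065),knobL=(-.016,.11,.067),knobR=(-.016,-.11,.067),pivL=(-.046,.11,.067),pivR=(-.046,-.11,.067),p60=(0,.06,.029),p20=(0,.02,.029)).items():
    print(n,np.round(P(s,q),4),(proj(cal,P(s,q))).round(1), ((proj(cal,P(s,q))-[110,50])*3).round(0))
```

```text
[ 0.5503 -0.1487  0.1397] [[-1.5 -2. ]
 [ 0.8 -1.1]
 [ 1.8 -2.3]
 [ 0.1 -1.9]
 [-2.2  4. ]
 [ 0.8  3.6]]
rib [ 0.5503 -0.1487  0.065 ] [248.7 165.7] [416. 347.]
knobL [ 0.5191 -0.042   0.067 ] [142.8 185.4] [ 98. 406.]
knobR [ 0.5498 -0.2598  0.067 ] [356.8 177.4] [741. 382.]
pivL [ 0.4894 -0.0462  0.067 ] [146.7 212.6] [110. 488.]
pivR [ 0.5201 -0.264   0.067 ] [355.4 205. ] [736. 465.]
p60 [ 0.542  -0.0893  0.029 ] [196.1 160.6] [258. 332.]
p20 [ 0.5475 -0.1289  0.029 ] [231.6 159.2] [365. 328.]
```

```bash
cat >> h.py <<'E'
from scipy.optimize import least_squares
def P(s,q):
    c,n=np.cos(s[2]),np.sin(s[2]); return [s[0]+c*q[0]-n*q[1],s[1]+n*q[0]+c*q[1],q[2]]
def fit(cal,F,s0=(.55,-.15,.12)):
    px=np.array([a for a,_ in F])
    f=lambda s:(np.array([proj(cal,P(s,q)) for _,q in F])-px).ravel()
    r=least_squares(f,s0); return r.x,r.fun.reshape(-1,2).round(1)
E
python3 - <<'E'
from h import *
cal=np.load('w1.npy',allow_pickle=True).item()
C=lambda L:[((a/3+110,b/3+50),q) for (a,b),q in L]
A=C([((116,353),(0,.110,.046)),((723,327),(0,-.110,.046)),((80,424),(-.016,.110,.080)),((752,398),(-.016,-.110,.080))])
B=C([((70,272),(.03,.122,.045)),((765,245),(.03,-.122,.045))])
D=C([((50,72),(.085,.112,.05)),((767,38),(.085,-.112,.05))])
for F in (A,A+B): s,r=fit(cal,F); print(s.round(4),r.tolist())
for q in [(.043,.126,.037),(.055,.09,.032),(.085,.108,.044),(.085,-.108,.044),(.043,-.126,.037),(-.084,.02,.029)]: print(q,((proj(cal,P(s,q))-[110,50])*3).round())
print(cal.keys())
E
```

```text
[ 0.5483 -0.1485  0.1423] [[-1.7, 0.0], [0.3, 0.4], [1.7, -0.1], [-0.4, -0.3]]
[ 0.5481 -0.1489  0.1404] [[-1.3, 0.1], [0.7, 0.8], [2.1, -0.1], [-0.1, 0.2], [-0.8, -0.4], [-0.8, -0.6]]
(0.043, 0.126, 0.037) [ 59. 232.]
(0.055, 0.09, 0.032) [159. 192.]
(0.085, 0.108, 0.044) [ 86. 106.]
(0.085, -0.108, 0.044) [729.  79.]
(0.043, -0.126, 0.037) [769. 203.]
(-0.084, 0.02, 0.029) [378. 539.]
dict_keys(['fx', 'fy', 'cx', 'cy', 'view'])
```

Request:
move_arm:
  series: "-0.044 0.142 -0.125 0 0 0.0125 0;-0.044 0.142 -0.125 0 0 0.0125 0;-0.044 0.142 -0.125 0 0 0.0125 0;-0.044 0.142 -0.125 0 0 0.0125 0;-0.044 0.142 -0.125 0 0 0.0125 0;-0.044 0.142 -0.125 0 0 0.0125 0"
  grip_force: 25

```text
time_s: 3.08
eef_pos: [0.5162, -0.0412, 0.1492]
eef_rot: [-3.133, -0.222, 0.003]
wrist_force: [-0.8, -0.3, 0.8]
finger_gap: 1.0
grip_force: 0.0
```

Run:
```python
from h import *
o=monitor.get_obs(); print(o['q'].round(2),o['eef_pos'].round(4),o['eef_rot'].round(3))
im,cal=snap('wrist','w2.png'); np.save('w2.npy',cal,allow_pickle=True)
cv2.imwrite('pics/w2.png',cv2.resize(im[:,:,::-1],None,fx=1.5,fy=1.5))
for n in ['clamp_left_knob']:
    print(n,[(np.round(d['box']).tolist(),round(d['conf'],2)) for d in nets.find_in(n,'wrist')[:5]])
s=(.5481,-.1488,.14)
for q in [(-.016,.11,.054),(-.016,.11,.08),(-.046,.11,.054),(0,.11,.046)]: print(q,np.round(P(s,q),4),proj(cal,P(s,q))*1.5)
```

```text
[ 0.25  0.44 -0.31  1.89  0.18  0.84 -1.58] [ 0.5162 -0.0412  0.1492] [-3.133e+00 -2.220e-01  3.000e-03]
clamp_left_knob [([248.0, 180.0, 269.0, 244.0], 0.9)]
(-0.016, 0.11, 0.054) [ 0.5169 -0.0421  0.054 ] [386.39020247 285.10171923]
(-0.016, 0.11, 0.08) [ 0.5169 -0.0421  0.08  ] [386.70954434 302.0998337 ]
(-0.046, 0.11, 0.054) [ 0.4872 -0.0463  0.054 ] [386.16905627 340.0132587 ]
(0, 0.11, 0.046) [ 0.5328 -0.0399  0.046 ] [386.42351405 250.49213719]
```

View pics/w2.png

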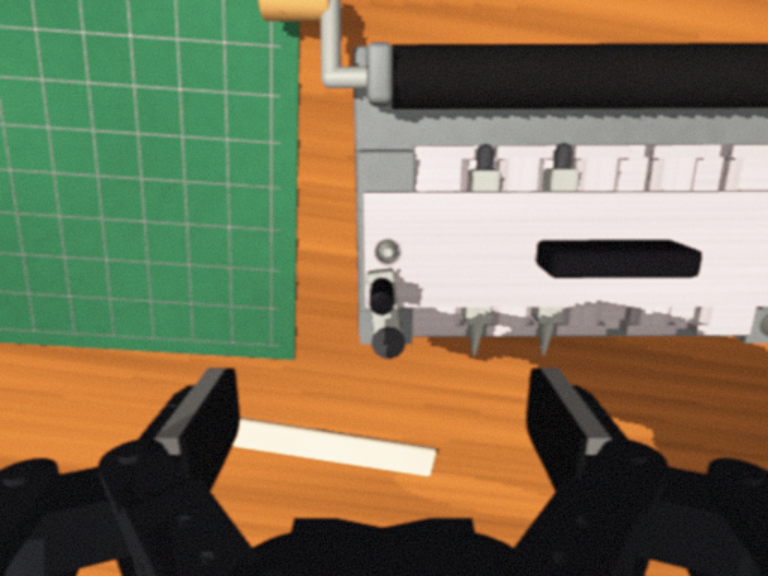

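The pin at (387,251) matches the prediction to a pixel. The left knob top at (381,300) is about 2 mm left of closed, under the gripper. Descending and gripping it.

Request:
move_arm:
  series: "0 0 -0.111 0 0 0 0;0 0 -0.111 0 0 0 0;0 0 -0.111 0 0 0 0;0 0 -0.111 0 0 0 0.3;0 0 -0.111 0 0 0 1;0 0 -0.111 0 0 0 1;0 0 -0.111 0 0 0 1;0 0 -0.111 0 0 0 1"
  grip_force: 25

```text
time_s: 3.85
eef_pos: [0.5183, -0.0422, 0.0628]
eef_rot: [3.133, 0.218, 0.005]
wrist_force: [0.7, -0.2, -0.6]
finger_gap: 0.3
grip_force: 0.0
```

Request:
move_arm:
  series: "0 0 0 0 0 0 1;0 0 0 0 0 0 1;0 0 0 0 0 0 1"

```text
time_s: 4.1
eef_pos: [0.518, -0.042, 0.0622]
eef_rot: [3.134, 0.219, 0.004]
wrist_force: [0.2, 0.2, 7.5]
finger_gap: 0.125
grip_force: 24.9
```

Request:
move_arm:
  series: "-0.001 0.006 0 0 0 0 1;-0.0045 0.0115 0 0 0 0 1;-0.009 0.017 0 0 0 0 1;-0.0145 0.0225 0 0 0 0 1;-0.021 0.026 0 0 0 0 1;-0.028 0.0288 0 0 0 0 1;-0.035 0.0295 0 0 0 0 1;-0.041 0.0295 0 0 0 0 1"

```text
time_s: 4.77
eef_pos: [0.4868, -0.0185, 0.0622]
eef_rot: [3.133, 0.219, 0.009]
wrist_force: [3.5, -2.0, 3.0]
finger_gap: 0.124
grip_force: 25.0
```

Request:
move_arm:
  series: "0 0 0 0 0 0 1;0 0 0 0 0 0 0.4;0 0 0 0 0 0 0.2;0 0 0.04 0 0 0 0;0 0 0.09 0 0 0 0;0 0 0.14 0 0 0 0;0 0 0.14 0 0 0 0"

```text
time_s: 5.35
eef_pos: [0.4871, -0.0179, 0.1791]
eef_rot: [3.133, 0.219, 0.013]
wrist_force: [2.0, 0.2, -0.4]
finger_gap: 0.957
grip_force: 0.0
```

Request:
move_arm:
  series: "0.0756 -0.3024 -0.03 0 0 0 0;0.0756 -0.3024 -0.03 0 0 0 0;0.0756 -0.3024 -0.03 0 0 0 0;0.0756 -0.3024 -0.03 0 0 0 0;0.0756 -0.3024 -0.03 0 0 0 0;0.0756 -0.3024 -0.03 0 0 0 0;0.0756 -0.3024 -0.03 0 0 0 0;0.0756 -0.3024 -0.03 0 0 0 0"

```text
time_s: 6.02
eef_pos: [0.5435, -0.2632, 0.1474]
eef_rot: [-3.134, -0.21, 0.004]
wrist_force: [-0.4, 1.6, 0.5]
finger_gap: 0.996
grip_force: 0.0
```

Run:
```python
from h import *
o=monitor.get_obs(); print(o['q'].round(2),o['eef_pos'].round(4),o['eef_rot'].round(3))
im,cal=snap('wrist')
cv2.imwrite('pics/w3.png',cv2.resize(im[:,:,::-1],None,fx=1.5,fy=1.5))
print([(np.round(d['box']).tolist(),round(d['conf'],2)) for d in nets.find_in('clamp_right_knob','wrist')[:5]])
s=(.5481,-.1488,.14)
for q in [(-.016,-.11,.054),(-.016,-.11,.08),(-.046,-.11,.054),(0,-.11,.046)]: print(q,np.round(P(s,q),4),proj(cal,P(s,q))*1.5)
```

```text
[ 0.58  0.56 -0.28  1.67  0.18  0.94 -1.2 ] [ 0.5435 -0.2632  0.1474] [-3.134 -0.21   0.004]
[([242.0, 175.0, 266.0, 233.0], 0.69)]
(-0.016, -0.11, 0.054) [ 0.5476 -0.26    0.054 ] [379.01354999 278.46521771]
(-0.016, -0.11, 0.08) [ 0.5476 -0.26    0.08  ] [378.48571332 294.98263792]
(-0.046, -0.11, 0.054) [ 0.5179 -0.2641  0.054 ] [379.47457186 334.21718467]
(0, -0.11, 0.046) [ 0.5634 -0.2577  0.046 ] [378.90608604 243.52239293]
```

View pics/w3.png

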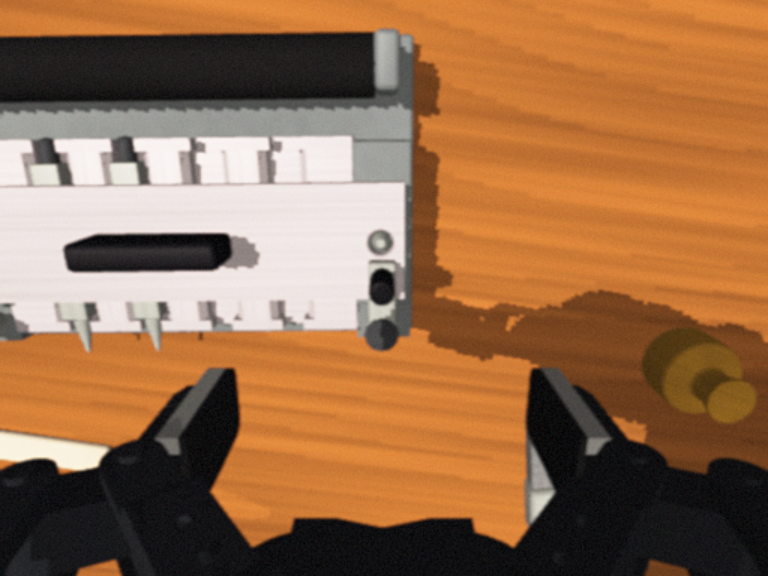

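Right knob top at (382,290), within 2 mm of the prediction. Gripping and swinging it open.

Request:
move_arm:
  series: "0.005 0.0038 -0.1075 0 0 0 0;0.005 0.0038 -0.1075 0 0 0 0;0.005 0.0038 -0.1075 0 0 0 0;0.005 0.0038 -0.1075 0 0 0 0.3;0.005 0.0038 -0.1075 0 0 0 1;0.005 0.0038 -0.1075 0 0 0 1;0.005 0.0038 -0.1075 0 0 0 1;0.005 0.0038 -0.1075 0 0 0 1"

```text
time_s: 6.78
eef_pos: [0.5497, -0.2577, 0.065]
eef_rot: [3.133, 0.218, 0.004]
wrist_force: [-0.2, 0.4, 0.4]
finger_gap: 0.302
grip_force: 0.0
```

Request:
move_arm:
  series: "0 0 0 0 0 0 1;0 0 0 0 0 0 1;0 0 0 0 0 0 1"

```text
time_s: 7.03
eef_pos: [0.5501, -0.261, 0.0649]
eef_rot: [3.129, 0.214, 0.006]
wrist_force: [1.0, -6.4, 3.2]
finger_gap: 0.121
grip_force: 26.0
```

Request:
move_arm:
  series: "0 -0.0075 0 0 0 0 1;-0.0009 -0.0149 0 0 0 0 1;-0.004 -0.022 0 0 0 0 1;-0.0075 -0.0282 0 0 0 0 1;-0.013 -0.033 0 0 0 0 1;-0.0188 -0.038 0 0 0 0 1;-0.025 -0.0405 0 0 0 0 1;-0.0311 -0.0423 0 0 0 0 1"

```text
time_s: 7.7
eef_pos: [0.5277, -0.2934, 0.065]
eef_rot: [3.13, 0.218, 0.013]
wrist_force: [6.9, -6.6, -0.5]
finger_gap: 0.118
grip_force: 25.8
```

Request:
move_arm:
  series: "0 0 0 0 0 0 1;0 0 0 0 0 0 0.4;0 0 0 0 0 0 0.2;0 0 0.04 0 0 0 0;0 0 0.09 0 0 0 0;0 0 0.14 0 0 0 0;0 0 0.14 0 0 0 0"

```text
time_s: 8.28
eef_pos: [0.5273, -0.2919, 0.1828]
eef_rot: [3.129, 0.219, 0.015]
wrist_force: [0.9, 0.2, 0.0]
finger_gap: 0.953
grip_force: 0.0
```

Request:
move_arm:
  series: "0.026 0.179 -0.04 0 0 -0.5 0;0.026 0.179 -0.04 0 0 -0.5 0;0.026 0.179 -0.04 0 0 -0.5 0;0.026 0.179 -0.04 0 0 -0.5 0;0.026 0.179 -0.04 0 0 -0.5 0;0.026 0.179 -0.04 0 0 -0.5 0;0.026 0.179 -0.04 0 0 -0.5 0;0.026 0.179 -0.04 0 0 -0.5 0"
  grip_force: 60

```text
time_s: 8.95
eef_pos: [0.5444, -0.1471, 0.1429]
eef_rot: [-2.852, 1.318, 0.002]
wrist_force: [0.5, -0.3, 0.5]
finger_gap: 0.999
grip_force: 0.0
```

Request:
move_arm:
  series: "0 0 0 0 0 -0.18 0;0 0 0 0 0 -0.18 0;0 0 0 0 0 -0.18 0;0 0 0 0 0 -0.18 0;0 0 0 0 0 -0.18 0;0 0 0 0 0 -0.18 0;0 0 0 0 0 -0.18 0;0 0 0 0 0 -0.18 0"

```text
time_s: 9.62
eef_pos: [0.5446, -0.1476, 0.143]
eef_rot: [-2.379, 2.052, 0.001]
wrist_force: [1.0, -1.1, 0.7]
finger_gap: 1.0
grip_force: 0.0
```

```bash
cat >> h.py <<'E'
from scipy.spatial.transform import Rotation as Ro
def st():
    o=monitor.get_obs(); R=Ro.from_rotvec(o['eef_rot']).as_matrix()
    print('t',round(float(o['time_s']),2),'p',o['eef_pos'].round(4),'yaw',round(float(np.arctan2(R[1,0],R[0,0])),4),'tilt',R[:2,2].round(4),'q7',round(float(o['q'][6]),2),'gap',round(float(o['finger_gap']),3)); return o
S=(.5481,-.1488,.14)
E
python3 - <<'E'
from h import *
st()
im,cal=snap('wrist'); np.save('w4.npy',cal,allow_pickle=True)
cv2.imwrite('pics/w4.png',cv2.resize(im[:,:,::-1],None,fx=1.5,fy=1.5))
for q in [(.007,.035,.073),(-.007,-.035,.073),(-.007,.035,.073),(.007,-.035,.073),(0,.11,.046),(-.046,.14,.08),(-.046,-.14,.08)]: print(q,np.round(P(S,q),4),(proj(cal,P(S,q))*1.5).round())
E
```

```text
t 9.62 p [ 0.5446 -0.1476  0.143 ] yaw -1.4233 tilt [-0.0003  0.0003] q7 -2.68 gap 1.0
(0.007, 0.035, 0.073) [ 0.5501 -0.1132  0.073 ] [360. 367.]
(-0.007, -0.035, 0.073) [ 0.5461 -0.1844  0.073 ] [391. 221.]
(-0.007, 0.035, 0.073) [ 0.5363 -0.1151  0.073 ] [389. 368.]
(0.007, -0.035, 0.073) [ 0.5599 -0.1825  0.073 ] [359. 221.]
(0, 0.11, 0.046) [ 0.5328 -0.0399  0.046 ] [375. 465.]
(-0.046, 0.14, 0.08) [ 0.483  -0.0166  0.08  ] [462. 556.]
(-0.046, -0.14, 0.08) [ 0.5221 -0.2938  0.08  ] [504. -66.]
```

View pics/w4.png

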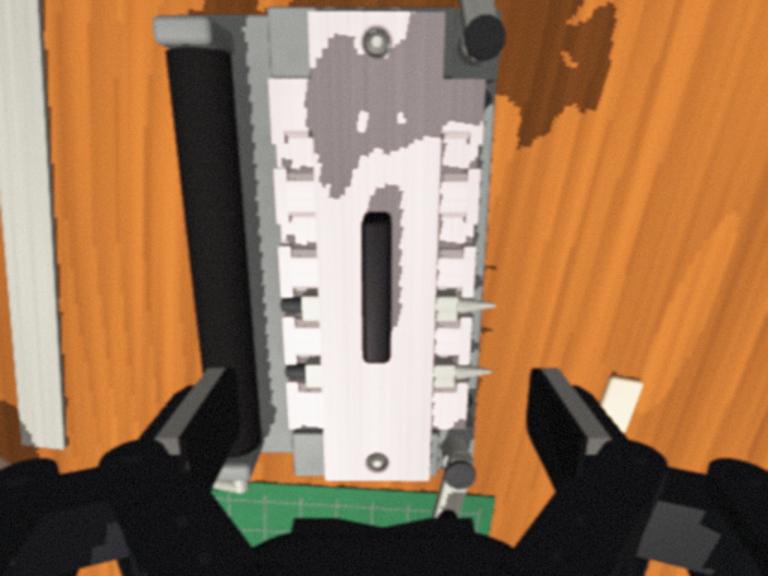

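The rib spans (363–390, 212–362), within 3 mm of the prediction. Joint 7 is near its limit here, so I'll take the grasp a half turn round.

Request:
move_arm:
  series: "0.0044 -0.0015 0 0 0 0.318 0;0.0044 -0.0015 0 0 0 0.318 0;0.0044 -0.0015 0 0 0 0.318 0;0.0044 -0.0015 0 0 0 0.318 0;0.0044 -0.0015 0 0 0 0.318 0;0.0044 -0.0015 0 0 0 0.318 0;0.0044 -0.0015 0 0 0 0.318 0;0.0044 -0.0015 0 0 0 0.318 0"

```text
time_s: 10.33
eef_pos: [0.5482, -0.1493, 0.1431]
eef_rot: [-3.073, 0.654, -0.0]
wrist_force: [-0.2, 0.1, -0.6]
finger_gap: 1.002
grip_force: 0.0
```

Request:
move_arm:
  series: "0 0 0 0 0 0.318 0;0 0 0 0 0 0.318 0;0 0 0 0 0 0.318 0;0 0 0 0 0 0.318 0;0 0 0 0 0 0.318 0;0 0 0 0 0 0.318 0;0 0 0 0 0 0.318 0;0 0 0 0 0 0.318 0"

```text
time_s: 11.0
eef_pos: [0.5482, -0.1494, 0.1431]
eef_rot: [3.011, 0.897, 0.0]
wrist_force: [0.8, -0.0, 0.2]
finger_gap: 1.0
grip_force: 0.0
```

Request:
move_arm:
  series: "0 0 0 0 0 0.318 0;0 0 0 0 0 0.318 0;0 0 0 0 0 0.318 0;0 0 0 0 0 0.318 0;0 0 0 0 0 0.318 0;0 0 0 0 0 0.318 0;0 0 0 0 0 0.318 0;0 0 0 0 0 0.318 0"

```text
time_s: 11.67
eef_pos: [0.5482, -0.1495, 0.1432]
eef_rot: [2.213, 2.229, 0.0]
wrist_force: [0.5, 0.2, 0.2]
finger_gap: 1.002
grip_force: 0.0
```

```bash
python3 -c "
from h import *
st()"
```

```text
t 11.67 p [ 0.5482 -0.1495  0.1432] yaw 1.578 tilt [ 0.0002 -0.0001] q7 -0.21 gap 1.002
```

Request:
move_arm:
  series: "0 0 -0.05 0 0 0.0423 0;0 0 -0.116 0 0 0.0423 0;0 0 -0.116 0 0 0.0423 0;0 0 -0.116 0 0 0.0423 0;0 0 -0.116 0 0 0.0423 1;0 0 -0.116 0 0 0.0423 1;0 0 -0.116 0 0 0.0423 1;0 0 -0.116 0 0 0.0423 1"

```text
time_s: 12.33
eef_pos: [0.5494, -0.1493, 0.052]
eef_rot: [2.067, 2.362, 0.002]
wrist_force: [0.6, -0.1, 0.2]
finger_gap: 0.451
grip_force: 0.0
```

Request:
move_arm:
  series: "0 0 0 0 0 0 1;0 0 0 0 0 0 1;0 0 0 0 0 0 1;0 0 0 0 0 0 1"

```text
time_s: 12.67
eef_pos: [0.5488, -0.1493, 0.0513]
eef_rot: [2.068, 2.363, 0.0]
wrist_force: [-1.5, -0.2, 7.2]
finger_gap: 0.148
grip_force: 59.9
```

```bash
python3 -c "
from h import *
print(st())"
```

```text
t 12.67 p [ 0.5488 -0.1493  0.0513] yaw 1.7037 tilt [ 0.0013 -0.0008] q7 -0.21 gap 0.148
{'time_s': 12.6667, 'q': array([ 0.62882809,  0.69389538, -0.65383653,  1.8640061 ,  0.58521647,
        0.78296626, -0.20916149]), 'qd': array([-0.00084097, -0.00063978,  0.00184168, -0.00074072,  0.00099937,
        0.00058635, -0.0005534 ]), 'effort': array([-2.90660346e-01, -5.76713526e+01, -8.71432543e+00, -1.55137092e+01,
        2.89442204e-02, -4.70033549e-01, -3.16424284e-02]), 'eef_pos': array([ 0.54876082, -0.14930409,  0.05128372]), 'eef_rot': array([2.06802615e+00, 2.36290290e+00, 3.48147034e-04]), 'wrist_force': array([-1.45965922, -0.23261727,  7.18016913]), 'torque': array([-0.15206203,  0.29949184, -0.02890562]), 'grip_force': 59.92083728313446, 'finger_gap': 0.14843326163389156}
```

Request:
move_arm:
  series: "0 0 0.01 0 0 0 1;0 0 0.03 0 0 0 1;0 0 0.06 0 0 0 1;0 0 0.085 0 0 0 1;-0.002 0.04 0.085 0 0 0 1;-0.005 0.09 0.085 0 0 0 1;-0.008 0.14 0.085 0 0 0 1;-0.01 0.19 0.085 0 0 0 1"

```text
time_s: 13.33
eef_pos: [0.5395, 0.004, 0.1186]
eef_rot: [-2.071, -2.362, 0.0]
wrist_force: [1.1, 0.3, -2.9]
finger_gap: 0.15
grip_force: 64.3
```

Request:
move_arm:
  series: "-0.0025 0.05 0 0 0 0 1;-0.0025 0.1 0 0 0 0 1;-0.0025 0.15 0 0 0 0 1;-0.0025 0.189 0 0 0 0 1;-0.0025 0.189 0 0 0 0 1;-0.0025 0.189 -0.04 0 0 0 1;-0.0025 0.189 -0.08 0 0 0 1;-0.0025 0.189 -0.1 0 0 0 1"

```text
time_s: 14.0
eef_pos: [0.5367, 0.153, 0.0357]
eef_rot: [-2.068, -2.363, 0.005]
wrist_force: [-0.9, -0.9, -3.6]
finger_gap: 0.144
grip_force: 64.2
```

```bash
python3 -c "
from h import *
print(st()['q'].round(2))
snap('top','t5.png')
for n in ['plate_grip','clamp_left','mat','clamp_right']: print(n,[(np.round(d['box']).tolist(),round(d['conf'],2)) for d in nets.find_in(n,'top')[:3]])"
```

```text
t 14.0 p [0.5367 0.153  0.0357] yaw 1.7041 tilt [-0.0033 -0.0016] q7 -0.76 gap 0.144
[ 0.06  0.7  -0.62  1.9   0.59  0.73 -0.76]
plate_grip [([162.0, 192.0, 191.0, 214.0], 0.76)]
clamp_left []
mat [([161.0, 166.0, 257.0, 238.0], 0.65), ([353.0, 209.0, 374.0, 218.0], 0.23)]
clamp_right [([103.0, 158.0, 122.0, 224.0], 0.71)]
```

Request:
move_arm:
  series: "0 0 -0.012 0 0 0 1;0 0 -0.02 0 0 0 1;0 0 -0.0245 0 0 0 1;0 0 -0.0245 0 0 0 1;0 0 -0.0245 0 0 0 1"

```text
time_s: 14.67
eef_pos: [0.5381, 0.154, 0.0185]
eef_rot: [-2.069, -2.364, 0.001]
wrist_force: [0.5, 0.1, -2.5]
finger_gap: 0.149
grip_force: 64.4
```

```bash
python3 -c "
from h import *
o=st();print(o['wrist_force'])"
```

```text
t 14.67 p [0.5381 0.154  0.0185] yaw 1.7038 tilt [-0.0005 -0.0001] q7 -0.78 gap 0.149
[ 0.49773307  0.06572773 -2.51142685]
```

Request:
move_arm:
  series: "0 0 -0.002 0 0 0 1;0 0 -0.002 0 0 0 0.6;0 0 -0.002 0 0 0 0.3;0 0 -0.002 0 0 0 0;0 0 0.04 0 0 0 0;0 0 0.09 0 0 0 0;0 0 0.14 0 0 0 0;0 0 0.19 0 0 0 0"

```text
time_s: 15.33
eef_pos: [0.5378, 0.1543, 0.1726]
eef_rot: [-2.068, -2.364, -0.0]
wrist_force: [1.0, -0.5, -0.0]
finger_gap: 1.0
grip_force: 0.0
```

```bash
python3 -c "
from h import *
st()
im,cal=snap('wrist'); np.save('w6.npy',cal,allow_pickle=True)
cv2.imwrite('pics/w6.png',cv2.resize(im[:,:,::-1],None,fx=1.5,fy=1.5))
print([(np.round(d['box']).tolist(),round(d['conf'],2)) for d in nets.find_in('plate_grip','wrist')[:3]])"
```

```text
t 15.33 p [0.5378 0.1543 0.1726] yaw 1.7044 tilt [-0.0005  0.0005] q7 -0.61 gap 1.0
[([221.0, 34.0, 286.0, 282.0], 0.59)]
```

Request:
move_arm:
  series: "0.014 -0.3775 0.04 0 0 -0.497 0;0.014 -0.3775 0.04 0 0 -0.497 0;0.014 -0.3775 0.04 0 0 -0.497 0;0.014 -0.3775 0.04 0 0 -0.497 0;0.014 -0.3775 0.04 0 0 -0.497 0;0.014 -0.3775 0.04 0 0 -0.497 0;0.014 -0.3775 0.04 0 0 -0.497 0;0.014 -0.3775 0.04 0 0 -0.497 0"

```text
time_s: 16.1
eef_pos: [0.5488, -0.1565, 0.2029]
eef_rot: [2.953, 1.06, -0.002]
wrist_force: [-0.6, -0.4, -0.7]
finger_gap: 1.0
grip_force: 0.0
```

```bash
python3 -c "
from h import *
st()"
```

```text
t 16.1 p [ 0.5488 -0.1565  0.2029] yaw 0.6892 tilt [ 0.0002 -0.0044] q7 -0.89 gap 1.0
```

Request:
move_arm:
  series: "0 0.009 -0.03 0 0 -0.176 0.68;0 0.009 -0.03 0 0 -0.176 0.68;0 0.009 -0.03 0 0 -0.176 0.68;0 0.009 -0.03 0 0 -0.176 0.68;0 0.009 -0.03 0 0 -0.176 0.68;0 0.009 -0.03 0 0 -0.176 0.68;0 0.009 -0.03 0 0 -0.176 0.68"
  grip_force: 40

```text
time_s: 16.68
eef_pos: [0.5494, -0.1405, 0.1787]
eef_rot: [3.132, 0.241, 0.0]
wrist_force: [-0.1, -0.2, -0.1]
finger_gap: 0.319
grip_force: 0.0
```

```bash
python3 -c "
from h import *
st()
im,cal=snap('wrist'); np.save('w7.npy',cal,allow_pickle=True)
cv2.imwrite('pics/w7.png',cv2.resize(im[:,:,::-1],None,fx=1.5,fy=1.5))
print([(np.round(np.array(d['box'])*1.5).tolist(),round(d['conf'],2)) for d in nets.find_in('point_a_mid','wrist')[:5]])
S=(.5488,-.149,.137)
for q in [(0,.06,.036),(.042,.06,.036),(-.042,.06,.036),(0,.02,.036),(.042,.02,.036),(-.042,.02,.036),(0,.11,.046),(0,-.11,.046)]: print(q,np.round(P(S,q),4),(proj(cal,P(S,q))*1.5).round())"
```

```text
t 16.68 p [ 0.5494 -0.1405  0.1787] yaw 0.1533 tilt [ 0.0001 -0.0002] q7 -1.39 gap 0.319
[]
(0, 0.06, 0.036) [ 0.5406 -0.0896  0.036 ] [297. 264.]
(0.042, 0.06, 0.036) [ 0.5822 -0.0838  0.036 ] [295. 193.]
(-0.042, 0.06, 0.036) [ 0.499  -0.0953  0.036 ] [300. 330.]
(0, 0.02, 0.036) [ 0.5461 -0.1292  0.036 ] [364. 265.]
(0.042, 0.02, 0.036) [ 0.5877 -0.1235  0.036 ] [365. 195.]
(-0.042, 0.02, 0.036) [ 0.5045 -0.1349  0.036 ] [364. 331.]
(0, 0.11, 0.046) [ 0.5338 -0.04    0.046 ] [208. 267.]
(0, -0.11, 0.046) [ 0.5638 -0.258   0.046 ] [588. 274.]
```

View pics/w7.png

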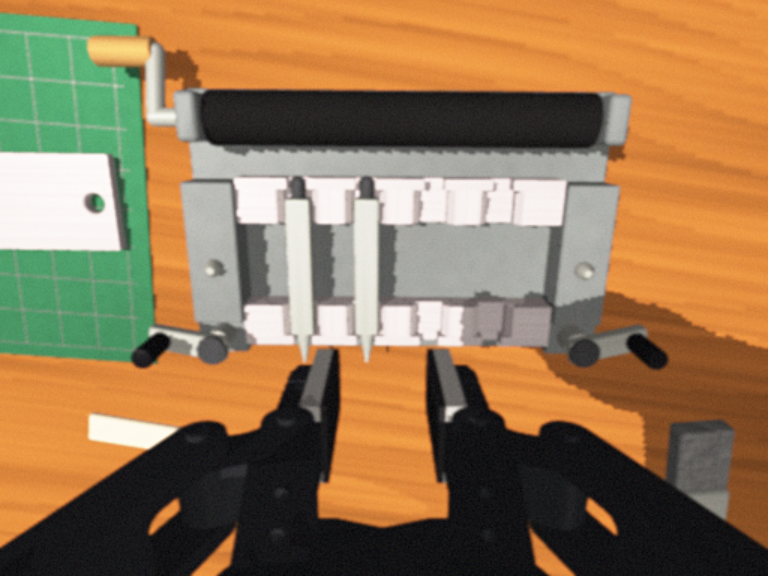

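The mat holds the plate. Both clamps are well open (about 1.4 rad). The points lie in the +60 and +20 pockets, shanks spanning rows 199–336 at columns 299 and 367. Grasping the +60 one.

Request:
move_arm:
  series: "-0.0135 0.0625 -0.04 0 0 -0.005 0.68;-0.0135 0.0625 -0.08 0 0 -0.005 0.68;-0.0135 0.0625 -0.12 0 0 -0.005 0.68;-0.0135 0.0625 -0.12 0 0 -0.005 0.68;-0.0135 0.0625 -0.15 0 0 -0.005 0.68;-0.0135 0.0625 -0.18 0 0 -0.005 0.68;-0.0135 0.0625 -0.201 0 0 -0.005 0.68;-0.0135 0.0625 -0.201 0 0 -0.005 0.68"
  grip_force: 40

```text
time_s: 17.45
eef_pos: [0.5377, -0.0915, 0.0164]
eef_rot: [-3.134, -0.212, 0.005]
wrist_force: [0.2, -0.3, 0.6]
finger_gap: 0.322
grip_force: 0.0
```

Request:
move_arm:
  series: "0 0 0 0 0 0 0.68;0 0 0 0 0 0 1;0 0 0 0 0 0 1;0 0 0 0 0 0 1;0 0 0 0 0 0 1"

```text
time_s: 17.87
eef_pos: [0.5399, -0.0912, 0.0197]
eef_rot: [3.133, 0.212, 0.005]
wrist_force: [-0.2, -0.7, 7.7]
finger_gap: 0.15
grip_force: 40.5
```

```bash
python3 -c "
from h import *
print(st()['wrist_force'])"
```

```text
t 17.87 p [ 0.5399 -0.0912  0.0197] yaw 0.135 tilt [ 0.0031 -0.0008] q7 -1.58 gap 0.15
[-0.19827027 -0.69866139  7.74103856]
```

Request:
move_arm:
  series: "0 0 0.03 0 0 0 1;0 0 0.07 0 0 0 1;0 0 0.115 0 0 0 1;0 0 0.115 0 0 0.19 1;0 0 0.115 0 0 0.19 1;0 0 0.115 0 0 0.19 1;0 0 0.115 0 0 0.19 1;0 0 0.115 0 0 0.19 1"

```text
time_s: 18.53
eef_pos: [0.5387, -0.091, 0.1108]
eef_rot: [2.929, 1.133, 0.001]
wrist_force: [0.2, -0.3, -1.4]
finger_gap: 0.152
grip_force: 39.4
```

Request:
move_arm:
  series: "0 0 0 0 0 0.31 1;0 0 0 0 0 0.31 1;0 0 0 0 0 0.31 1;0 0 0 0 0 0.31 1;0 0 0 0 0 0.31 1;0 0 0 0 0 0.31 1;0 0 0 0 0 0.31 1;0 0 0 0 0 0.31 1"

```text
time_s: 19.2
eef_pos: [0.5386, -0.0912, 0.1106]
eef_rot: [2.058, 2.372, -0.0]
wrist_force: [0.2, -0.1, -0.9]
finger_gap: 0.151
grip_force: 39.4
```

Request:
move_arm:
  series: "0 0 0 0 0 0.31 1;0 0 0 0 0 0.31 1;0 0 0 0 0 0.31 1;0 0 0 0 0 0.31 1;0 0 0 0 0 0.31 1;0 0 0 0 0 0.31 1;0 0 0 0 0 0.31 1;0 0 0 0 0 0.31 1"

```text
time_s: 19.87
eef_pos: [0.5386, -0.0914, 0.1105]
eef_rot: [0.71, 3.06, -0.002]
wrist_force: [-0.5, -0.0, -0.9]
finger_gap: 0.153
grip_force: 39.4
```

Request:
move_arm:
  series: "0 0 0 0 0 0.19 1;0 0 0 0 0 0.19 1;0 0 0 0 0 0.19 1;0 0 0 0 0 0.19 1;0 0 0 0 0 0.19 1;0 0 0 0 0 0.19 1;0 0 0 0 0 0.19 1"

```text
time_s: 20.45
eef_pos: [0.5386, -0.0911, 0.1101]
eef_rot: [-0.206, 3.135, -0.001]
wrist_force: [-0.9, 0.1, -1.2]
finger_gap: 0.155
grip_force: 39.5
```

```bash
python3 -c "
from h import *
print(st()['q'].round(2))
im,cal=snap('wrist'); np.save('w8.npy',cal,allow_pickle=True)
cv2.imwrite('pics/w8.png',cv2.resize(im[:,:,::-1],None,fx=1.5,fy=1.5))"
```

```text
t 20.45 p [ 0.5386 -0.0911  0.1101] yaw -3.01 tilt [ 0.     -0.0004] q7 1.01 gap 0.155
[ 0.8   0.77 -1.17  1.86  0.81  1.08  1.01]
```

View pics/w8.png

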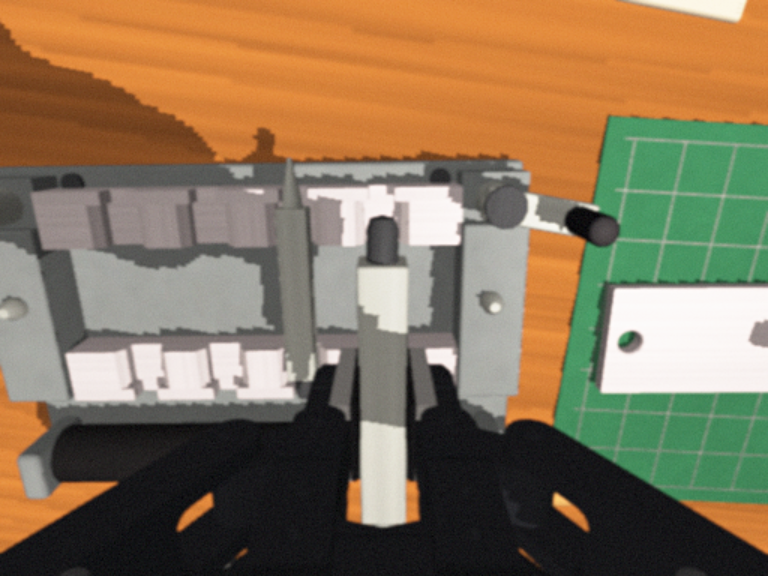

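The point is held level, worn stub (383,240) to the rear and its shank end at (383,263). I'll check its lengthwise offset.

```bash
python3 -c "
from h import *
cal=np.load('w8.npy',allow_pickle=True).item()
o=monitor.get_obs();p=o['eef_pos']
S=(.5488,-.149,.137);c,n=np.cos(S[2]),np.sin(S[2])
def loc(w): d=w[:2]-np.array(S[:2]); return np.array([c*d[0]+n*d[1],-n*d[0]+c*d[1]]).round(4)
print('tool',loc(p),'shank rear end',loc(ray(cal,383/1.5,263/1.5,.126)))
print('pin',loc(ray(cal,492/1.5,301/1.5,.046)),'pinR',loc(ray(cal,12/1.5,309/1.5,.046)))
# w7 shank ends
cal=np.load('w7.npy',allow_pickle=True).item()
for u,v,z in [(299,199,.036),(303,336,.036),(367,199,.036),(367,335,.036)]: print(loc(ray(cal,u/1.5,v/1.5,z)))
for u,v in [(212,268),(586,271)]: print('pin',loc(ray(cal,u/1.5,v/1.5,.046)))
"
```

```text
tool [-0.0022  0.0588] shank rear end [-0.0435  0.0599]
pin [-0.0052  0.1081] pinR [-0.0027 -0.1047]
[0.0389 0.0578]
[-0.0462  0.0581]
[0.0395 0.0188]
[-0.0448  0.0181]
pin [-0.0003  0.1077]
pin [ 0.0015 -0.1085]
```

Request:
move_arm:
  series: "0 0 -0.04 0 0 0.001 1;0 0 -0.075 0 0 0.001 1;0 0 -0.09 0 0 0.001 1;0 0 -0.098 0 0 0.001 1;0 0 -0.106 0 0 0.001 1;0 0 -0.112 0 0 0.001 1;0 0 -0.112 0 0 0.001 1"

```text
time_s: 21.08
eef_pos: [0.5389, -0.0907, 0.0203]
eef_rot: [-0.216, 3.134, -0.0]
wrist_force: [0.4, -0.3, -0.7]
finger_gap: 0.153
grip_force: 39.4
```

```bash
python3 -c "
from h import *
print(st()['wrist_force'].round(1))"
```

```text
t 21.08 p [ 0.5389 -0.0907  0.0203] yaw -3.0038 tilt [ 0.0003 -0.0001] q7 0.89 gap 0.153
[ 0.4 -0.3 -0.7]
```

Request:
move_arm:
  series: "0 0 -0.0012 0 0 0 1;0 0 -0.0012 0 0 0 1;0 0 -0.0012 0 0 0 0.68;0 0 -0.0012 0 0 0 0.68;0 0 0.03 0 0 0 0.68;0 0 0.08 0 0 0 0.68;0.003 -0.025 0.13 0 0 0 0.68;0.006 -0.049 0.16 0 0 0 0.68"

```text
time_s: 21.75
eef_pos: [0.5443, -0.128, 0.152]
eef_rot: [-0.224, 3.13, 0.001]
wrist_force: [1.0, 1.1, 0.0]
finger_gap: 0.321
grip_force: 0.0
```

Request:
move_arm:
  series: "0 0 0.02 0 0 0 0.68;0 0 0.02 0 0 0 0.68"

```text
time_s: 21.92
eef_pos: [0.5453, -0.1307, 0.168]
eef_rot: [-0.213, 3.129, -0.002]
wrist_force: [1.5, 0.5, -0.7]
finger_gap: 0.319
grip_force: 0.0
```

```bash
python3 -c "
from h import *
st()
im,cal=snap('wrist'); np.save('w9.npy',cal,allow_pickle=True)
cv2.imwrite('pics/w9.png',cv2.resize(im[:,:,::-1],None,fx=1.5,fy=1.5))"
```

```text
t 21.92 p [ 0.5453 -0.1307  0.168 ] yaw -3.006 tilt [ 0.0057 -0.001 ] q7 1.16 gap 0.319
```

View pics/w9.png

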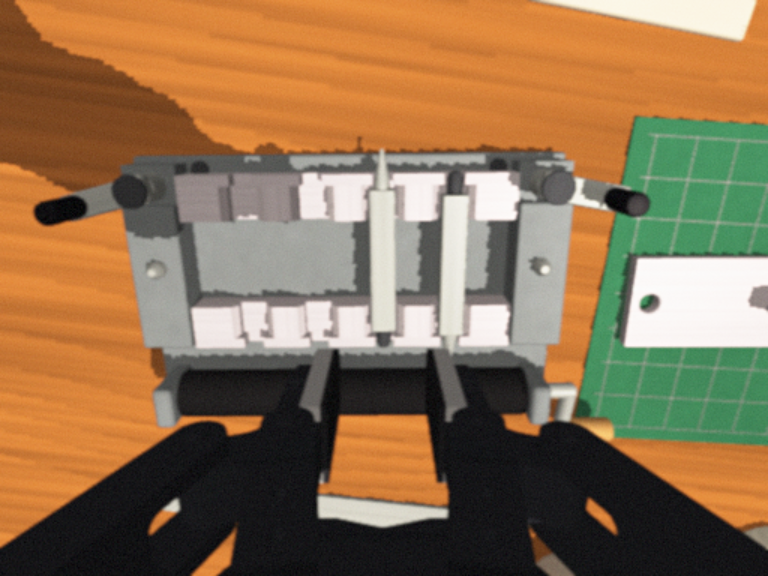

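Point 1 lies in its pocket (455,265) with the fresh cone towards the roller. Point 2 is at (383,262). Doing the same to it, turning back the other way.

Request:
move_arm:
  series: "-0.0012 0 -0.05 0 0 0 0.68;-0.0012 0 -0.1 0 0 0 0.68;-0.0012 0 -0.13 0 0 0 0.68;-0.0012 0 -0.15 0 0 0 0.68;-0.0012 0 -0.17 0 0 0 0.68;-0.0012 0 -0.189 0 0 0 0.68;-0.0012 0 -0.189 0 0 0 0.68;-0.0012 0 -0.189 0 0 0 0.68"

```text
time_s: 22.63
eef_pos: [0.5416, -0.1287, 0.0121]
eef_rot: [0.22, -3.132, -0.001]
wrist_force: [0.2, -0.5, -1.0]
finger_gap: 0.32
grip_force: 0.0
```

Request:
move_arm:
  series: "0 0 0 0 0 0 1;0 0 0 0 0 0 1;0 0 0 0 0 0 1;0 0 0 0 0 0 1"

```text
time_s: 22.97
eef_pos: [0.5422, -0.1297, 0.0126]
eef_rot: [0.217, -3.133, -0.001]
wrist_force: [1.4, -1.0, -1.1]
finger_gap: 0.156
grip_force: 39.1
```

```bash
python3 -c "
from h import *
print(st()['wrist_force'].round(1))"
```

```text
t 22.97 p [ 0.5422 -0.1297  0.0126] yaw -3.0031 tilt [-0.0007  0.0004] q7 0.97 gap 0.156
[ 1.4 -1.  -1.1]
```

Request:
move_arm:
  series: "0 0 0.03 0 0 0 1;0 0 0.07 0 0 0 1;0 0 0.115 0 0 0 1;0 0 0.115 0 0 -0.19 1;0 0 0.115 0 0 -0.19 1;0 0 0.115 0 0 -0.19 1;0 0 0.115 0 0 -0.19 1;0 0 0.115 0 0 -0.19 1"

```text
time_s: 23.63
eef_pos: [0.5421, -0.1299, 0.1048]
eef_rot: [-0.724, -3.057, -0.0]
wrist_force: [0.0, -0.1, -0.9]
finger_gap: 0.156
grip_force: 39.4
```

Request:
move_arm:
  series: "0 0 0 0 0 -0.31 1;0 0 0 0 0 -0.31 1;0 0 0 0 0 -0.31 1;0 0 0 0 0 -0.31 1;0 0 0 0 0 -0.31 1;0 0 0 0 0 -0.31 1;0 0 0 0 0 -0.31 1;0 0 0 0 0 -0.31 1"

```text
time_s: 24.3
eef_pos: [0.5421, -0.1297, 0.1047]
eef_rot: [-2.07, -2.362, 0.0]
wrist_force: [-1.0, 1.0, -1.5]
finger_gap: 0.154
grip_force: 39.4
```

Request:
move_arm:
  series: "0 0 0 0 0 -0.31 1;0 0 0 0 0 -0.31 1;0 0 0 0 0 -0.31 1;0 0 0 0 0 -0.31 1;0 0 0 0 0 -0.31 1;0 0 0 0 0 -0.31 1;0 0 0 0 0 -0.31 1;0 0 0 0 0 -0.31 1"

```text
time_s: 24.97
eef_pos: [0.5421, -0.1297, 0.1046]
eef_rot: [-2.935, -1.119, 0.001]
wrist_force: [0.5, 0.4, -1.6]
finger_gap: 0.156
grip_force: 39.4
```

Request:
move_arm:
  series: "0 0 0 0 0 -0.19 1;0 0 0 0 0 -0.19 1;0 0 0 0 0 -0.19 1;0 0 0 0 0 -0.19 1;0 0 0 0 0 -0.19 1;0 0 0 0 0 -0.19 1;0 0 0 0 0 -0.19 1;0 0 0 0 0 -0.19 1"

```text
time_s: 25.63
eef_pos: [0.5423, -0.1297, 0.1048]
eef_rot: [-3.133, -0.223, 0.001]
wrist_force: [0.3, -0.4, -0.6]
finger_gap: 0.154
grip_force: 39.4
```

```bash
cat >> h.py <<'E'
S=(.5488,-.149,.137)
def loc(w):
    c,n=np.cos(S[2]),np.sin(S[2]); d=np.array(w)[:2]-np.array(S[:2]); return np.array([c*d[0]+n*d[1],-n*d[0]+c*d[1]]).round(4)
E
python3 -c "
from h import *
o=st(); print(loc(o['eef_pos']),o['wrist_force'].round(1))
im,cal=snap('wrist'); np.save('w10.npy',cal,allow_pickle=True)
cv2.imwrite('pics/w10.png',cv2.resize(im[:,:,::-1],None,fx=1.5,fy=1.5))"
```

```text
t 25.63 p [ 0.5423 -0.1297  0.1048] yaw 0.1419 tilt [-0.0005  0.0002] q7 -1.46 gap 0.154
[-0.0038  0.02  ] [ 0.3 -0.4 -0.6]
```

View pics/w10.png

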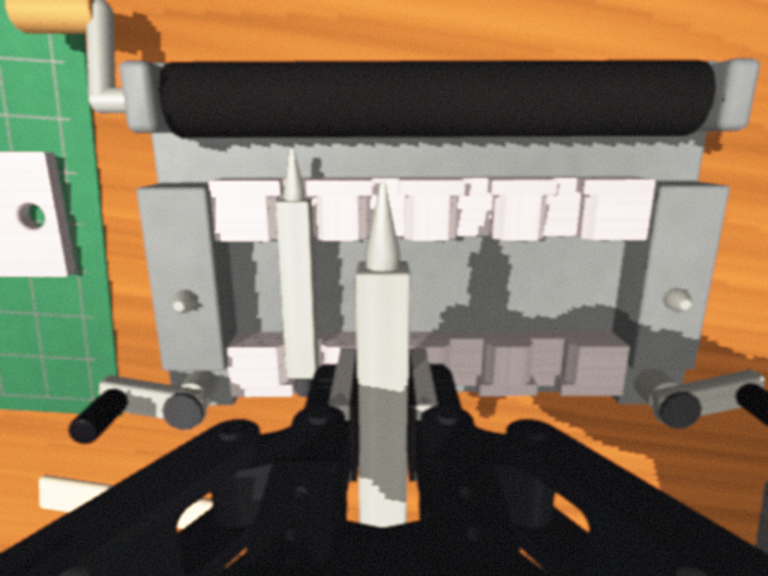

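Point 2 is held level, cone forward, shank front end at (383,274). Point 1 is in its pocket (297,290). The pins are at (185,301) and (680,299).

```bash
python3 -c "
from h import *
cal=np.load('w10.npy',allow_pickle=True).item()
g=lambda u,v,z: loc(ray(cal,u/1.5,v/1.5,z))
print('front end',g(383,274,.1282),'pins',g(182,301,.046),g(677,299,.046),'pt1 ends',g(293,202,.036),g(300,377,.036))
from h import fit
F=[((a/1.5,b/1.5),q) for (a,b),q in [((182,301),(0,.11,.046)),((677,299),(0,-.11,.046))]]
print(fit(cal,F))
cal=np.load('w9.npy',allow_pickle=True).item()
F=[((a/1.5,b/1.5),q) for (a,b),q in [((543,267),(0,.11,.046)),((155,270),(0,-.11,.046))]]
print(fit(cal,F)); print(g(453,195,.036),g(453,334,.036),g(383,190,.036),g(383,331,.036))
"
```

```text
front end [0.0364 0.0208] pins [0.0005 0.1073] [ 0.0026 -0.1057] pt1 ends [0.0419 0.0592] [-0.0409  0.0598]
(array([ 0.54962573, -0.14809524,  0.14582064]), array([[-5.3,  0.7],
       [ 5.3,  1. ]]))
(array([ 0.54622637, -0.14862104,  0.14400072]), array([[ 2.7,  0.2],
       [-2.7,  0.4]]))
[-0.0419  0.0584] [0.0409 0.0617] [-0.0447  0.0198] [0.0389 0.0197]
```

Request:
move_arm:
  series: "0.005 0.0008 -0.03 0 0 -0.001 1;0.005 0.0008 -0.065 0 0 -0.001 1;0.005 0.0008 -0.085 0 0 -0.001 1;0.005 0.0008 -0.097 0 0 -0.001 1;0.005 0.0008 -0.106 0 0 -0.001 1;0.005 0.0008 -0.1145 0 0 -0.001 1;0.005 0.0008 -0.1145 0 0 -0.001 1"

```text
time_s: 26.27
eef_pos: [0.5469, -0.1294, 0.0132]
eef_rot: [3.134, 0.213, 0.001]
wrist_force: [0.9, 0.3, -1.0]
finger_gap: 0.157
grip_force: 39.4
```

```bash
python3 -c "
from h import *
o=st();print(loc(o['eef_pos']),o['wrist_force'].round(1))"
```

```text
t 26.27 p [ 0.5469 -0.1294  0.0132] yaw 0.1355 tilt [0.0006 0.    ] q7 -1.52 gap 0.157
[0.0008 0.0197] [ 0.9  0.3 -1. ]
```

Request:
move_arm:
  series: "0 0 0 0 0 0 0.9;0 0 0 0 0 0 0.68;0 0 0 0 0 0 0.68;0 0 0.03 0 0 0 0.68;0 0 0.08 0 0 0 0.68;0 0 0.13 0 0 0 0.3;0 0 0.18 0 0 0 0;0 0 0.2 0 0 0 0"

```text
time_s: 26.93
eef_pos: [0.5487, -0.1293, 0.1795]
eef_rot: [3.132, 0.212, 0.012]
wrist_force: [1.3, -0.7, 0.4]
finger_gap: 0.734
grip_force: 0.0
```

Request:
move_arm:
  series: "0 0 0 0 0 0 0;0 0 0 0 0 0 0"

```text
time_s: 27.1
eef_pos: [0.547, -0.1295, 0.1748]
eef_rot: [3.133, 0.212, 0.005]
wrist_force: [-0.5, -0.3, -0.4]
finger_gap: 0.995
grip_force: 0.0
```

```bash
python3 -c "
from h import *
st()
im,cal=snap('wrist'); np.save('w11.npy',cal,allow_pickle=True)
cv2.imwrite('pics/w11.png',cv2.resize(im[:,:,::-1],None,fx=1.5,fy=1.5))"
```

```text
t 27.1 p [ 0.547  -0.1295  0.1748] yaw 0.135 tilt [ 0.003 -0.001] q7 -1.43 gap 0.995
```

View pics/w11.png

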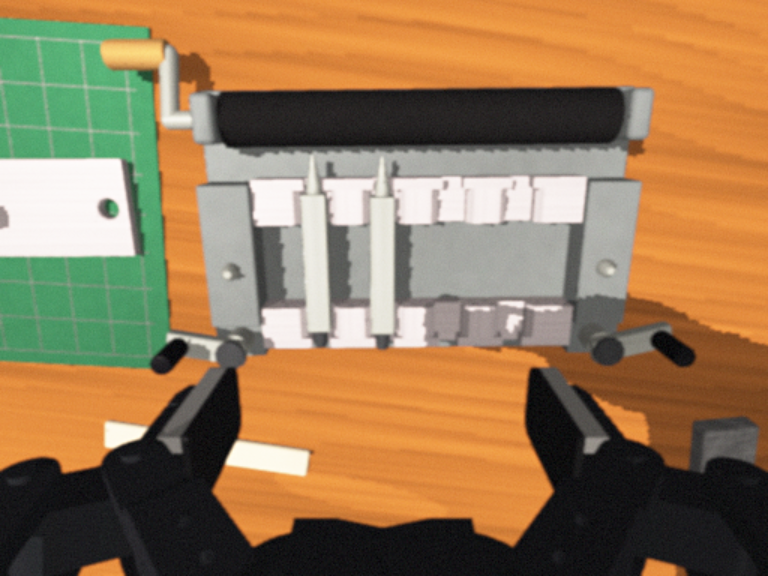

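Both points lie home, cones at (312,170) and (382,172) towards the roller. Going to the plate.

Request:
move_arm:
  series: "-0.011 0.354 0 0 0 0.5 0;-0.011 0.354 0 0 0 0.5 0;-0.011 0.354 0 0 0 0.5 0;-0.011 0.354 0 0 0 0.5 0;-0.011 0.354 0 0 0 0.5 0;-0.011 0.354 0 0 0 0.5 0;-0.011 0.354 0 0 0 0.5 0;-0.011 0.354 0 0 0 0.5 0"

```text
time_s: 27.82
eef_pos: [0.5353, 0.1632, 0.1725]
eef_rot: [-2.63, -1.708, -0.002]
wrist_force: [-0.1, 0.4, 0.8]
finger_gap: 1.003
grip_force: 0.0
```

```bash
python3 -c "
from h import *
st()"
```

```text
t 27.82 p [0.5353 0.1632 0.1725] yaw 1.152 tilt [-0.0021  0.0056] q7 -1.11 gap 1.003
```

Request:
move_arm:
  series: "0 0 0 0 0 0.178 0;0 0 0 0 0 0.178 0;0 0 0 0 0 0.178 0;0 0 0 0 0 0.178 0;0 0 0 0 0 0.178 0;0 0 0 0 0 0.178 0;0 0 0 0 0 0.178 0"
  grip_force: 60

```text
time_s: 28.4
eef_pos: [0.537, 0.1536, 0.172]
eef_rot: [-2.081, -2.351, 0.003]
wrist_force: [0.1, -0.2, 0.1]
finger_gap: 1.002
grip_force: 0.0
```

```bash
python3 -c "
from h import *
st()
im,cal=snap('wrist'); np.save('w12.npy',cal,allow_pickle=True)
cv2.imwrite('pics/w12.png',cv2.resize(im[:,:,::-1],None,fx=1.5,fy=1.5))"
```

```text
t 28.4 p [0.537  0.1536 0.172 ] yaw 1.6922 tilt [-0.0027 -0.0001] q7 -0.64 gap 1.002
```

View pics/w12.png

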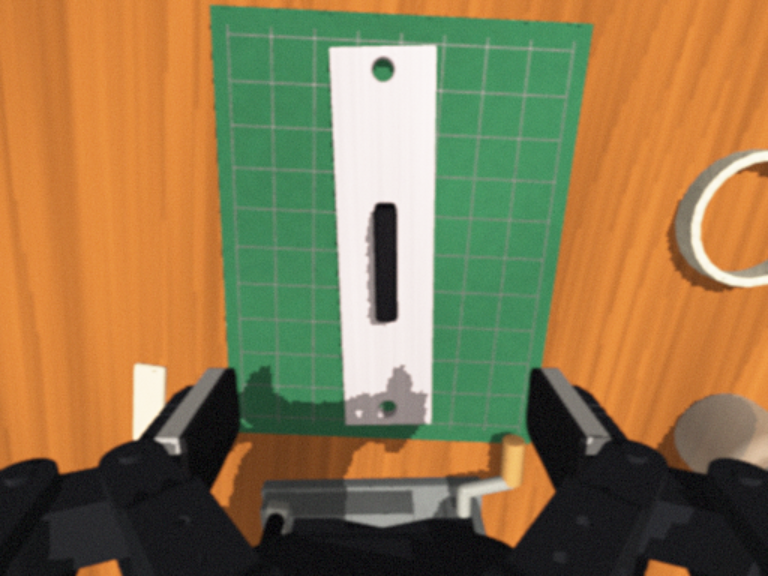

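The plate lies on the mat, holes at (383,69) and (388,408), rib at (386,263). It looks undisturbed; checking numerically.

```bash
python3 -c "
from h import *
cal=np.load('w12.npy',allow_pickle=True).item()
g=lambda u,v,z: ray(cal,u/1.5,v/1.5,z)
a,b,c,d=g(383,69,.010),g(388,408,.010),g(386,203,.038),g(386,322,.038)
print(a,b,(a+b)/2,np.linalg.norm(a-b),'yaw',np.arctan2(-(a-b)[0],(a-b)[1]),(c+d)/2,np.linalg.norm(c-d))
# compare with w6 (just after laying)
A=cv2.imread('pics/w6.png');B=cv2.imread('pics/w12.png')
def cen(im):
    m=(im[180:350,340:430].max(2)<70).astype('uint8'); ys,xs=np.nonzero(m); return xs.mean()+340,ys.mean()+180,len(xs)
for n,im in (('w6',A),('w12',B)):
    k=np.load(n+'.npy',allow_pickle=True).item(); x,y,N=cen(im); print(n,x,y,N,ray(k,x/1.5,y/1.5,.038))
"
```

```text
[0.52338387 0.26309487 0.01      ] [0.55339255 0.04657605 0.01      ] [0.53838821 0.15483546 0.01      ] 0.2185884726663101 yaw 0.1377188161983645 [0.53827045 0.15619137 0.038     ] 0.07104151645431697
w6 383.1294363256785 262.6521920668058 2395 [0.53755806 0.15777557 0.038     ]
w12 384.9958711808423 261.38852188274154 2422 [0.5374561 0.1580426 0.038    ]
```

Request:
move_arm:
  series: "0.0014 0.0005 -0.05 0 0 0.0037 0;0.0014 0.0005 -0.1 0 0 0.0037 0;0.0014 0.0005 -0.15 0 0 0.0037 0;0.0014 0.0005 -0.18 0 0 0.0037 0;0.0014 0.0005 -0.192 0 0 0.0037 0;0.0014 0.0005 -0.192 0 0 0.0037 0;0.0014 0.0005 -0.192 0 0 0.0037 0.5;0.0014 0.0005 -0.192 0 0 0.0037 1"

```text
time_s: 29.12
eef_pos: [0.5399, 0.155, 0.0215]
eef_rot: [2.066, 2.365, 0.004]
wrist_force: [0.6, -0.5, 0.5]
finger_gap: 0.748
grip_force: 0.0
```

Request:
move_arm:
  series: "0 0 0 0 0 0 1;0 0 0 0 0 0 1;0 0 0 0 0 0 1;0 0 0 0 0 0 1;0 0 0 0 0 0 1;0 0 0 0 0 0 1"

```text
time_s: 29.62
eef_pos: [0.5393, 0.1543, 0.0208]
eef_rot: [2.066, 2.365, 0.001]
wrist_force: [-1.1, -0.0, 6.1]
finger_gap: 0.147
grip_force: 60.2
```

```bash
python3 -c "
from h import *
print(st()['wrist_force'].round(1))"
```

```text
t 29.62 p [0.5393 0.1543 0.0208] yaw 1.7057 tilt [ 0.0014 -0.0001] q7 -0.8 gap 0.147
[-1.1 -0.   6.1]
```

Request:
move_arm:
  series: "0 0 0.03 0 0 0 1;0 0 0.07 0 0 0 1;0 0 0.11 0 0 0 1;0 0 0.125 0 0 0 1;0.001 -0.04 0.125 0 0 0 1;0.003 -0.09 0.125 0 0 0 1;0.005 -0.14 0.125 0 0 0 1;0.007 -0.19 0.125 0 0 0 1"

```text
time_s: 30.28
eef_pos: [0.5438, 0.0005, 0.1193]
eef_rot: [-2.065, -2.367, 0.001]
wrist_force: [1.6, -0.7, -2.5]
finger_gap: 0.145
grip_force: 59.2
```

Request:
move_arm:
  series: "0.002 -0.05 0 0 0 0 1;0.003 -0.1 0 0 0 0 1;0.004 -0.15 0 0 0 0 1;0.0049 -0.189 0 0 0 0 1;0.0049 -0.189 0 0 0 0 1;0.0049 -0.189 -0.02 0 0 0 1;0.0049 -0.189 -0.04 0 0 0 1;0.0049 -0.189 -0.04 0 0 0 1"

```text
time_s: 30.95
eef_pos: [0.546, -0.1491, 0.0847]
eef_rot: [-2.064, -2.362, 0.004]
wrist_force: [0.2, 0.2, -3.7]
finger_gap: 0.145
grip_force: 59.1
```

Request:
move_arm:
  series: "0 0 0 0 0 0 1;0 0 0 0 0 0 1"

```text
time_s: 31.12
eef_pos: [0.5485, -0.1484, 0.0881]
eef_rot: [-2.066, -2.367, -0.0]
wrist_force: [0.5, -0.1, -2.4]
finger_gap: 0.149
grip_force: 59.1
```

```bash
python3 -c "
from h import *
print(st()['wrist_force'].round(1))"
```

```text
t 31.12 p [ 0.5485 -0.1484  0.0881] yaw 1.7066 tilt [0.     0.0002] q7 -0.19 gap 0.149
[ 0.5 -0.1 -2.4]
```

Request:
move_arm:
  series: "0.0004 -0.0008 -0.01 0 0 0 1;0.0004 -0.0008 -0.018 0 0 0 1;0.0004 -0.0008 -0.024 0 0 0 1;0.0004 -0.0008 -0.03 0 0 0 1;0.0004 -0.0008 -0.035 0 0 0 1;0.0004 -0.0008 -0.04 0 0 0 1;0.0004 -0.0008 -0.04 0 0 0 1;0.0004 -0.0008 -0.04 0 0 0 1"

```text
time_s: 31.78
eef_pos: [0.5487, -0.1494, 0.0558]
eef_rot: [-2.066, -2.367, 0.0]
wrist_force: [0.3, 0.4, -1.5]
finger_gap: 0.148
grip_force: 59.5
```

```bash
python3 -c "
from h import *
print(st()['wrist_force'].round(1))"
```

```text
t 31.78 p [ 0.5487 -0.1494  0.0558] yaw 1.7062 tilt [-0.0001 -0.0001] q7 -0.23 gap 0.148
[ 0.3  0.4 -1.5]
```

Request:
move_arm:
  series: "0 0 -0.0006 0 0 0 1;0 0 -0.0012 0 0 0 1;0 0 -0.0012 0 0 0 1;0 0 -0.0012 0 0 0 1"

```text
time_s: 32.12
eef_pos: [0.5487, -0.1494, 0.0557]
eef_rot: [2.066, 2.366, -0.0]
wrist_force: [-2.6, 0.6, 8.9]
finger_gap: 0.15
grip_force: 60.8
```

```bash
python3 -c "
from h import *
print(st()['wrist_force'].round(1))"
```

```text
t 32.12 p [ 0.5487 -0.1494  0.0557] yaw 1.7061 tilt [ 0.0003 -0.0006] q7 -0.23 gap 0.15
[-2.6  0.6  8.9]
```

Request:
move_arm:
  series: "0 0 0 0 0 0 0.6;0 0 0 0 0 0 0.3;0 0 0 0 0 0 0;0 0 0.03 0 0 0 0;0 0 0.07 0 0 0 0;0 0 0.11 0 0 0 0;0 0 0.15 0 0 0 0;0 0 0.15 0 0 -0.04 0"
  grip_force: 25

```text
time_s: 32.78
eef_pos: [0.5519, -0.1491, 0.1806]
eef_rot: [2.203, 2.231, 0.008]
wrist_force: [0.7, 0.7, -0.1]
finger_gap: 0.997
grip_force: 0.0
```

Request:
move_arm:
  series: "0 0 0 0 0 -0.318 0;0 0 0 0 0 -0.318 0;0 0 0 0 0 -0.318 0;0 0 0 0 0 -0.318 0;0 0 0 0 0 -0.318 0;0 0 0 0 0 -0.318 0;0 0 0 0 0 -0.318 0;0 0 0 0 0 -0.318 0"

```text
time_s: 33.45
eef_pos: [0.5488, -0.1495, 0.1748]
eef_rot: [-3.012, -0.892, -0.0]
wrist_force: [0.3, -0.2, -0.5]
finger_gap: 1.002
grip_force: 0.0
```

Request:
move_arm:
  series: "0 0 0 0 0 -0.14 0;0 0 0 0 0 -0.14 0;0 0 0 0 0 -0.14 0;0 0 0 0 0 -0.14 0;0 0 0 0 0 -0.14 0;0 0 0 0 0 -0.14 0"

```text
time_s: 33.95
eef_pos: [0.5488, -0.1494, 0.1748]
eef_rot: [3.133, 0.227, 0.0]
wrist_force: [-0.7, -0.5, 1.2]
finger_gap: 0.998
grip_force: 0.0
```

```bash
python3 -c "
from h import *
st()
im,cal=snap('wrist'); np.save('w13.npy',cal,allow_pickle=True)
cv2.imwrite('pics/w13.png',cv2.resize(im[:,:,::-1],None,fx=1.5,fy=1.5))
for n in ['clamp_left_knob','clamp_right_knob']: print([(np.round(np.array(d['box'])*1.5).tolist(),round(d['conf'],2)) for d in nets.find_in(n,'wrist')[:3]])
for q in [(0,.11,.046),(0,-.11,.046),(-.046,.14,.08),(-.046,-.14,.08),(.03,.122,.045),(.03,-.122,.045)]: print(q,np.round(P(S,q),4),(proj(cal,P(S,q))*1.5).round())"
```

```text
t 33.95 p [ 0.5488 -0.1494  0.1748] yaw 0.1449 tilt [ 0.0001 -0.0001] q7 -1.41 gap 0.998
[([110.0, 326.0, 216.0, 372.0], 0.81)]
[([556.0, 325.0, 657.0, 365.0], 0.73)]
(0, 0.11, 0.046) [ 0.5338 -0.04    0.046 ] [190. 267.]
(0, -0.11, 0.046) [ 0.5638 -0.258   0.046 ] [576. 270.]
(-0.046, 0.14, 0.08) [ 0.4841 -0.0166  0.08  ] [119. 367.]
(-0.046, -0.14, 0.08) [ 0.5224 -0.294   0.08  ] [646. 371.]
(0.03, 0.122, 0.045) [ 0.5619 -0.024   0.045 ] [164. 214.]
(0.03, -0.122, 0.045) [ 0.5952 -0.2658  0.045 ] [604. 218.]
```

View pics/w13.png

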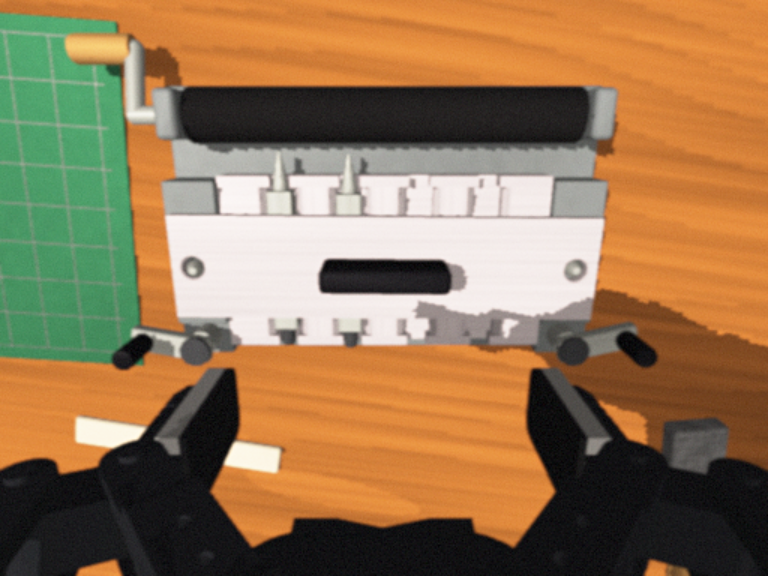

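The plate is seated with both pins through their holes, at (192,267) and (575,270), matching the prediction. Knob tops are at (123,357) and (647,354). Locating the knobs.

```bash
python3 -c "
from h import *
cal=np.load('w13.npy',allow_pickle=True).item()
for u,v,s in [(123,357,1),(647,354,-1)]:
    l=loc(ray(cal,u/1.5,v/1.5,.08)); d=l-np.array([-.046,s*.11]); th=np.arctan2(s*d[1],d[0]); print(l,th,np.hypot(*d))
    for t in [th,1.2,.8,.4,.1,0,-.03]:
        q=(-.046+.03*np.cos(t),s*(.11+.03*np.sin(t)),.067); print(round(t,2),np.round(P(S,q),4))
"
```

```text
[-0.04   0.137] 1.3521273809209549 0.027658633371878672
1.35 [ 0.4907 -0.0164  0.067 ]
1.2 [ 0.4952 -0.0171  0.067 ]
0.8 [ 0.506  -0.0221  0.067 ]
0.4 [ 0.514 -0.031  0.067]
0.1 [ 0.5174 -0.0393  0.067 ]
0 [ 0.5179 -0.0422  0.067 ]
-0.03 [ 0.518  -0.0431  0.067 ]
[-0.0359 -0.1387] 1.2324152891166125 0.03042531840425009
1.23 [ 0.532  -0.2909  0.067 ]
1.2 [ 0.5328 -0.2905  0.067 ]
0.8 [ 0.5419 -0.2827  0.067 ]
0.4 [ 0.5472 -0.2721  0.067 ]
0.1 [ 0.5482 -0.2631  0.067 ]
0 [ 0.548  -0.2602  0.067 ]
-0.03 [ 0.5478 -0.2593  0.067 ]
```

Request:
move_arm:
  series: "-0.0748 0.1653 -0.03 0 0 0 0;-0.0748 0.1653 -0.03 0 0 0 0;-0.0748 0.1653 -0.03 0 0 0 0;-0.0748 0.1653 -0.03 0 0 0 0;-0.0748 0.1653 -0.03 0 0 0 0;-0.0748 0.1653 -0.08 0 0 0 0;-0.0748 0.1653 -0.12 0 0 0 0;-0.0748 0.1653 -0.14 0 0 0 0"

```text
time_s: 34.77
eef_pos: [0.4879, -0.0179, 0.0603]
eef_rot: [-3.133, -0.225, 0.003]
wrist_force: [-0.9, 0.0, -0.5]
finger_gap: 1.002
grip_force: 0.0
```

Request:
move_arm:
  series: "0 0 0 0 0 0 0.3;0 0 0 0 0 0 1;0 0 0 0 0 0 1;0 0 0 0 0 0 1;0 0 0 0 0 0 1;0 0 0 0 0 0 1;0 0 0 0 0 0 1"

```text
time_s: 35.35
eef_pos: [0.4895, -0.0179, 0.0638]
eef_rot: [3.133, 0.222, 0.003]
wrist_force: [0.3, -2.3, 6.8]
finger_gap: 0.126
grip_force: 25.0
```

```bash
python3 -c "
from h import *
o=st();print(loc(o['eef_pos']),o['wrist_force'].round(1))"
```

```text
t 35.35 p [ 0.4895 -0.0179  0.0638] yaw 0.1416 tilt [ 0.0018 -0.0007] q7 -1.75 gap 0.126
[-0.0409  0.138 ] [ 0.3 -2.3  6.8]
```

Request:
move_arm:
  series: "0.0071 0.0005 0 0 0 0 1;0.014 -0.0018 0 0 0 0 1;0.0206 -0.0053 0 0 0 0 1;0.026 -0.0105 0 0 0 0 1;0.0306 -0.0164 0 0 0 0 1;0.034 -0.0235 0 0 0 0 1;0.0355 -0.0304 0 0 0 0 1;0.0356 -0.032 0 0 0 0 1"

```text
time_s: 36.02
eef_pos: [0.5231, -0.0397, 0.0645]
eef_rot: [-3.129, -0.226, -0.018]
wrist_force: [10.5, 8.6, -2.2]
finger_gap: 0.121
grip_force: 24.7
```

Request:
move_arm:
  series: "0 0 0 0 0 0 1;0 0 0 0 0 0 1"

```text
time_s: 36.18
eef_pos: [0.5231, -0.0398, 0.0645]
eef_rot: [-3.13, -0.226, -0.018]
wrist_force: [10.9, 7.1, -4.2]
finger_gap: 0.125
grip_force: 24.7
```

```bash
python3 -c "
from h import *
o=st();print(loc(o['eef_pos']),o['wrist_force'].round(1))"
```

```text
t 36.18 p [ 0.5231 -0.0398  0.0645] yaw 0.1438 tilt [0.0115 0.0043] q7 -1.7 gap 0.125
[-0.0105  0.1117] [10.9  7.1 -4.2]
```

Request:
move_arm:
  series: "0 0 0 0 0 0 0.6;0 0 0 0 0 0 0.3;0 0 0 0 0 0 0;0 0 0.03 0 0 0 0;0 0 0.07 0 0 0 0;0 0 0.11 0 0 0 0;0 0 0.13 0 0 0 0;0 0 0.13 0 0 0 0"

```text
time_s: 36.85
eef_pos: [0.5188, -0.0431, 0.1705]
eef_rot: [3.132, 0.222, 0.009]
wrist_force: [0.8, 0.4, -0.3]
finger_gap: 0.998
grip_force: 0.0
```

```bash
python3 -c "
from h import *
o=st();print(loc(o['eef_pos']))
im,cal=snap('wrist','w14.png')
for n in ['clamp_left_knob','plate_grip']: print([(np.round(np.array(d['box'])).tolist(),round(d['conf'],2)) for d in nets.find_in(n,'wrist')[:3]])
for t in (0,.1,.2,.4):
    q=(-.046+.03*np.cos(t),.11+.03*np.sin(t)); print(t,proj(cal,P(S,q+(.08,))).round(1))
# dark knob blob near prediction
g=im.max(2); u,v=proj(cal,P(S,(-.016,.11,.075))).round().astype(int); w=g[v-14:v+14,u-20:u+20]; ys,xs=np.nonzero(w<45); print('dark',xs.mean()+u-20,ys.mean()+v-14,len(xs), xs.min()+u-20,xs.max()+u-20,ys.min()+v-14,ys.max()+v-14)
"
```

```text
t 36.85 p [ 0.5188 -0.0431  0.1705] yaw 0.1415 tilt [ 0.0057 -0.0009] q7 -1.61 gap 0.998
[-0.0152  0.109 ]
[([242.0, 175.0, 264.0, 235.0], 0.7), ([301.0, 87.0, 324.0, 216.0], 0.68), ([175.0, 4.0, 512.0, 229.0], 0.53)]
[([242.0, 130.0, 511.0, 199.0], 0.74)]
0 [254.6 194.5]
0.1 [250.5 194.7]
0.2 [246.5 195.2]
0.4 [238.9 197.4]
dark 251.68341708542715 192.1859296482412 199 246 258 183 202
```

Request:
move_arm:
  series: "0.014 -0.31 0 0 0 0 0;0.014 -0.31 0 0 0 0 0;0.014 -0.31 0 0 0 0 0;0.014 -0.31 0 0 0 0 0;0.014 -0.31 0 0 0 0 0;0.014 -0.31 0 0 0 0 0;0.014 -0.31 -0.03 0 0 0 0;0.014 -0.31 -0.06 0 0 0 0"

```text
time_s: 37.67
eef_pos: [0.5274, -0.2948, 0.117]
eef_rot: [3.133, 0.214, -0.001]
wrist_force: [0.9, 1.0, -0.3]
finger_gap: 1.006
grip_force: 0.0
```

```bash
python3 -c "
from h import *
o=st();print(loc(o['eef_pos']))"
```

```text
t 37.67 p [ 0.5274 -0.2948  0.117 ] yaw 0.1363 tilt [-0.0006 -0.0012] q7 -1.2 gap 1.006
[-0.0412 -0.1415]
```

Request:
move_arm:
  series: "0.001 0.002 -0.04 0 0 0 0;0.001 0.002 -0.0725 0 0 0 0;0.001 0.002 -0.0725 0 0 0 0;0.001 0.002 -0.0725 0 0 0 0.3;0.001 0.002 -0.0725 0 0 0 1;0.001 0.002 -0.0725 0 0 0 1;0.001 0.002 -0.0725 0 0 0 1;0.001 0.002 -0.0725 0 0 0 1"

```text
time_s: 38.33
eef_pos: [0.53, -0.2896, 0.0623]
eef_rot: [3.132, 0.223, 0.003]
wrist_force: [-0.6, -0.3, -0.2]
finger_gap: 0.301
grip_force: 0.0
```

Request:
move_arm:
  series: "0 0 0 0 0 0 1;0 0 0 0 0 0 1;0 0 0 0 0 0 1"

```text
time_s: 38.58
eef_pos: [0.5311, -0.2932, 0.0625]
eef_rot: [3.128, 0.219, 0.007]
wrist_force: [3.2, -7.7, 1.2]
finger_gap: 0.13
grip_force: 26.8
```

```bash
python3 -c "
from h import *
o=st();print(loc(o['eef_pos']),o['wrist_force'].round(1))"
```

```text
t 38.58 p [ 0.5311 -0.2932  0.0625] yaw 0.1399 tilt [ 0.0051 -0.0054] q7 -1.24 gap 0.13
[-0.0373 -0.1404] [ 3.2 -7.7  1.2]
```

Request:
move_arm:
  series: "0.0075 0.003 0 0 0 0 1;0.0143 0.0098 0 0 0 0 1;0.018 0.0165 0 0 0 0 1;0.0209 0.023 0 0 0 0 1;0.0219 0.029 0 0 0 0 1;0.0221 0.0343 0 0 0 0 1;0.0218 0.0394 0 0 0 0 1;0.0218 0.0394 0 0 0 0 1"

```text
time_s: 39.25
eef_pos: [0.5522, -0.2607, 0.0631]
eef_rot: [3.127, 0.222, 0.018]
wrist_force: [11.3, -7.3, -4.1]
finger_gap: 0.12
grip_force: 26.1
```

```bash
python3 -c "
from h import *
o=st();print(loc(o['eef_pos']),o['wrist_force'].round(1))"
```

```text
t 39.25 p [ 0.5522 -0.2607  0.0631] yaw 0.1419 tilt [ 0.0116 -0.0055] q7 -1.29 gap 0.12
[-0.0119 -0.1112] [11.3 -7.3 -4.1]
```

Request:
move_arm:
  series: "0 0 0 0 0 0 0.6;0 0 0 0 0 0 0.3;0 0 0 0 0 0 0;0 0 0.03 0 0 0 0;0 0 0.07 0 0 0 0;0 0 0.11 0 0 0 0;0 0 0.13 0 0 0 0;0 0 0.13 0 0 0 0"

```text
time_s: 39.92
eef_pos: [0.5485, -0.2581, 0.1692]
eef_rot: [3.131, 0.223, 0.009]
wrist_force: [0.3, -0.6, -0.3]
finger_gap: 0.998
grip_force: 0.0
```

```bash
python3 -c "
from h import *
o=st();print(loc(o['eef_pos']))
im,cal=snap('wrist','w15.png')
for n in ['clamp_right_knob','plate_grip']: print([(np.round(np.array(d['box'])).tolist(),round(d['conf'],2)) for d in nets.find_in(n,'wrist')[:3]])
for t in (0,.1,.2,.4):
    q=(-.046+.03*np.cos(t),-.11-.03*np.sin(t)); print(t,proj(cal,P(S,q+(.08,))).round(1))
g=im.max(2); u,v=proj(cal,P(S,(-.016,-.11,.075))).round().astype(int); w=g[v-14:v+14,u-20:u+20]; ys,xs=np.nonzero(w<45); print('dark',xs.mean()+u-20,ys.mean()+v-14,len(xs), xs.min()+u-20,xs.max()+u-20,ys.min()+v-14,ys.max()+v-14)
"
```

```text
t 39.92 p [ 0.5485 -0.2581  0.1692] yaw 0.1422 tilt [ 0.0059 -0.0025] q7 -1.24 gap 0.998
[-0.0152 -0.108 ]
[([249.0, 174.0, 269.0, 230.0], 0.63)]
[([2.0, 126.0, 272.0, 200.0], 0.88), ([345.0, 270.0, 367.0, 347.0], 0.64)]
0 [258.5 195. ]
0.1 [262.5 195.3]
0.2 [266.5 195.9]
0.4 [274.2 198.2]
dark 259.18483412322274 190.3601895734597 211 253 265 181 200
```

```bash
python3 -c "
from h import *
print(workorder.finish_job())"
```

```text
the job is handed in; nothing more can be done
None
```

The job is handed in, with no verdict returned: both points are turned with their fresh tips to the roller, the plate is seated over its two pins, and both clamps are shut to within about 0.07 rad by camera.

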